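Put clean beakers away in a dust-tight column

ROBOT

A 6-joint arm with a two-finger parallel gripper is mounted at the origin on a cart in front of the work surface, level with it; the furniture and walls round the work are solid. World frame = base frame: x ahead of the robot, y to its left, z up, the work surface at z = 0. Lengths are in m, angles in degrees, forces in N, time in s.
With the tool pointing down it reaches from about 0.4 to 0.825 m from the base axis. Payload 7 kg.
Tool frame: the origin (TCP) lies at the very end of the fingers, on their centre line; the grasp point (between the pads) lies 19 mm behind it (r.hold_point_z is the distance from the TCP to the grasp point, in m); z points along the fingers, y is the direction in which the jaws open and shut (so a half turn about z gives the same grasp; the last joint's range is limited). The gripper opens to 88 mm and grips with 3 to 60 N. Pads are 19 mm wide; open, the fingers measure 130 mm over their backs; the gripper's body (78 mm by 193 mm) begins 47 mm behind the grasp point.
Start: joints at [-46.805, 20.546, 0.682, 0, -70.136, -16.507], TCP at [0.303, -0.603, 0.227] pointing down, gripper open.
Joint ranges: [-176.03, 176.03], [-82.01, 121.73], [-58.28, 71.71], [-173.87, 95.51], [-174.79, -0.11], [-173.66, 173.66]. Speed limits (degrees/s): [136.94, 136.94, 172.46, 180, 180, 180].

INTERFACE

Orientations are given as [roll, pitch, yaw] about the fixed x, y, z axes, in that order (R = Rz(yaw) Ry(pitch) Rx(roll)).
In Python, from plant import r gives the robot as it stands. The module is installed in compiled form; this text tells all that it offers.
- The arm moves only by the shell command python3 -m inch 'ROWS' [FORCE]. ROWS is text: rows parted by semicolons, each of 7 numbers parted by spaces: the shift along the tool's x, y, z in m, then the turn, a rotation vector about the tool's x, y, z in rad, then the opening, from 0 (shut) to 1 (fully open). In form: tx ty tz ax ay az jaw; .... A call has 1 to 20 rows; each row shifts and turns the commanded pose from where the row before left it, along the tool's axes as they then stand; what a row does not reach is not made up. A row lasts 1/12 s, in which the tool goes at most 41.7 mm and 7.16 degrees, less where a joint would pass 70% of its speed; a pose out of reach is approached as far as the arm can. A call with a gripper value outside its range is refused whole. The fingers move at their own pace and stop on an object; FORCE is the grip in N (left out, the last holds). Time passes only in rows, so rows that do not move let the fingers close. It gives the time, the measured TCP pose, the force and the opening at its end, in the units of the state.
- r.get_state(): the state, without advancing time (a new reading comes with each control period).
- r.capture(name): name is "scene" or "top"; returns the picture (384x512x3 uint8, red, green, blue); there is no depth.
- r.camera_params(name): a dict with "vfov" (degrees; the focal length in pixels is half the picture's height over the tangent of half this angle, whatever the lens; pixels are square), "cx", "cy" (the principal point, pixels), "R" (3x3) and "t" (3): a world point X has camera coordinates R X + t. Camera axes: x right, y down, z forward; pixel columns grow to the right and rows downward; lengths in m; the calibration is good to about 2 mm. A picture is of the moment at which its call begins. camera_params takes no time and is no camera call.
- r.close_job(): hands the job in, once; it reports no verdict.
Trained networks look in the newest picture that a camera, given by its name, has taken for a name from the list of things; names that differ only in an ending like _2 or _b are one class to them, and where a whole thing is asked for, a point or a joint stands for the part that bears it (a point fixed in the world has none). Each returns a list of dicts, best first, with "p" (0 to 1); they miss things now and then, are a little off and sometimes report something else, mostly with a low value. They report only what shows in the picture. A call takes as long as a camera call. They do not tell look-alikes from the thing itself.
- r.recognise(target, camera): "xy" ([column, row] in pixels, amid what is visible of it).
The state is a dict: "time_s": time; "joints": joint angles; "qd": joint speeds; "joint_torque": joint torques, N m; "tcp_pos": TCP position; "eef_rot": TCP orientation; "contact_force": force on the tool from outside, world axes, zero at the start; "moment": the same for the moment, N m; "gripper_width": finger opening in m.
Only numpy, scipy, OpenCV 4.12 (cv2) and the standard library are available. Lean on these libraries where they do the work, as an engineer would, in place of code of your own. Each camera call takes 0.05 s, during which the arm holds its last target.

TASK

Put the three clean thick-walled white beakers away as one dust-tight column. Set the beaker that stands mouth-up on the worktop upright in the middle of the round steel plate, then take the equally wide beaker off the sloping draining rack and set it mouth-down on the first, rim on rim, then take the small beaker off the rack and set it mouth-down in the middle of the column's flat top. Let go of each beaker before fetching the next, and leave the other things on the worktop where they are.

Things in the scene. Friction and masses are not known exactly. Their poses are not given: they have to be found in the camera images.
- low_mid (a point): Centre (half-way up, on the axis) of the first beaker: open straight-sided white plastic beaker standing mouth-up on the worktop, 64 mm outside diameter, 75 mm high, wall 8 mm thick, bottom 8 mm, 150 g more or less. Its z axis points from the bottom to the mouth. Can be held across its outside anywhere.
- low_rim (a point): Centre of the first beaker's mouth, in the plane of the rim, 37.5 mm above low_mid; the rim is a flat ring of 48 mm inside and 64 mm outside diameter. Same axes.
- twin_mid (a point): Centre of the second beaker, same size and shape as the first (64 mm diameter, 75 mm high, wall 8 mm, about 150 g). At the start mouth-down over a peg of the rack. Its z axis points from mouth to closed bottom (up when mouth-down); on the rack it leans 30 degrees from vertical to the rack's low edge.
- twin_rim (a point): Centre of the second beaker's mouth, in the plane of the rim, 37.5 mm from twin_mid along -z. Same axes.
- twin_top (a point): Centre of the outer face of the second beaker's closed bottom (flat, 60 mm diameter), 37.5 mm from twin_mid along +z. Same axes.
- small_mid (a point): Centre of the small white beaker: 56 mm outside diameter, 55 mm high, wall 4 mm, about 80 g; at the start mouth-down over the other peg of the rack, leaning like the second beaker. z axis from the mouth to the closed bottom.
- small_rim (a point): Centre of the small beaker's mouth, in the plane of the rim, 27.5 mm from small_mid along -z. Same axes.
- rack: Fixed draining rack: grey board, 130 (slope) x 220 x 12 mm, sloping 30 degrees, low edge to the robot's left. Origin on the worktop under its middle; y to the low edge, x along its length, z up. Two white pegs, 18 mm thick, 37 mm long, square to the board, feet at x +60 or -60, y -10, z 68 mm; either may carry either beaker, its rim on the board, slid down against the peg. Beakers come off along their own axis.
- plate_top (a point): Centre of the upper face of the round steel plate, 100 mm diameter, 8 mm thick, fixed on the worktop; z up.
- beaker_low: The first beaker as a body, origin at the centre of its underside, z to its mouth.
- beaker_twin: The second beaker as a body, origin at the centre of its rim plane, z to its closed bottom.
- beaker_small: The small beaker as a body, origin at the centre of its rim plane, z to its closed bottom.
- timer: Bystander: bench timer, 70 x 78 x 34 mm, origin under its middle; loose, leave alone.
- jar: Bystander: closed screw-cap jar, 68 mm diameter, 102 mm high, behind the plate, origin under its middle; loose, leave alone.
Mind the look-alikes: they are no part of the job. Leave any pink or purple look-alike of the beaker_low alone.

How it is judged (in metres and radians):
On the way, in this order (a step that is already met when the one before it is completed fails the run):
1. the first beaker stands upright on the plate, released (horizontal distance between low_mid and plate_top below 0.02 m and height (world z) of low_mid between 0.0425 and 0.0485 m and angle between low_mid's own z axis and vertical below 0.06 rad and contact force between beaker_low and the fingers below 0.1 N and linear speed of beaker_low below 0.03 m/s and angular speed of beaker_low below 0.3 rad/s), for 0.2 s.
2. the second beaker stands mouth-down on the first, rim on rim, released (horizontal distance between low_mid and plate_top below 0.02 m and height (world z) of low_mid between 0.0425 and 0.0485 m and angle between each of low_mid, twin_mid's own z axis and vertical below 0.06 rad and horizontal distance between twin_rim and low_rim below 0.008 m and distance between twin_rim and low_rim below 0.009 m and contact force between beaker_twin and the fingers below 0.1 N and linear speed of beaker_twin below 0.03 m/s and angular speed of beaker_twin below 0.3 rad/s), for 0.2 s.
3. the small beaker stands mouth-down on the second, released (horizontal distance between low_mid and plate_top below 0.02 m and height (world z) of low_mid between 0.0425 and 0.0485 m and angle between each of low_mid, twin_mid, small_mid's own z axis and vertical below 0.06 rad and horizontal distance between twin_rim and low_rim below 0.008 m and distance between twin_rim and low_rim below 0.009 m and horizontal distance between small_rim and twin_top below 0.01 m and distance between small_rim and twin_top below 0.011 m and contact force between beaker_small and the fingers below 0.1 N and linear speed of beaker_small below 0.03 m/s and angular speed of beaker_small below 0.3 rad/s), for 0.2 s.
At the end, for the whole second after the job is handed in: First beaker upright on the plate, axis within 20 mm of its centre; second mouth-down on it, rim on rim, axes within 8 mm; small one mouth-down on the second's flat bottom, within 10 mm of its centre; all level within 0.06 rad, released and at rest (horizontal distance between low_mid and plate_top below 0.02 m and height (world z) of low_mid between 0.0425 and 0.0485 m and angle between each of low_mid, twin_mid, small_mid's own z axis and vertical below 0.06 rad and horizontal distance between twin_rim and low_rim below 0.008 m and distance between twin_rim and low_rim below 0.009 m and horizontal distance between small_rim and twin_top below 0.01 m and distance between small_rim and twin_top below 0.011 m and linear speed of each of beaker_low, beaker_twin, beaker_small below 0.03 m/s and angular speed of each of beaker_low, beaker_twin, beaker_small below 0.3 rad/s); the robot touches nothing.
It fails at once if the bench timer shoved or knocked over (moved more than 30 mm) (distance of timer from where it was at the start of the episode above 0.03 m).
It fails at once if the screw-cap jar shoved or knocked over (moved more than 30 mm) (distance of jar from where it was at the start of the episode above 0.03 m).
It also fails if it takes over 64 s, if anything falls off the work surface, if the arm or the gripper's body presses on something with over 40 N, if the wrist force passes 120 N, or if a joint passes its speed limit or range.

## Working session

There is one attempt and no reset: what is moved stays moved. The work goes in short steps, Python scripts to look and compute and a shell command to move; the robot and the scene stay as the last step left them, time stands still between calls to the robot, and variables do not carry over. Pictures are saved under pics/ and viewed, and the job is handed in when it is done.

```bash
mkdir -p pics; ls; python3 - <<'E'
from plant import r
import cv2
print(r.get_state())
for c in("scene","top"):
    im=r.capture(c); cv2.imwrite(f"pics/{c}0.png",im[:,:,::-1])
    print(c,r.camera_params(c))
    for n in("beaker_low","beaker_twin","beaker_small","plate_top","low_rim","low_mid","twin_top","twin_mid","small_mid","rack","timer","jar"):
        try: print(n,[(round(d["p"],2),[round(v) for v in d["xy"]]) for d in r.recognise(n,c)])
        except Exception as e: print(n,e)
E
```

```text
pics
{'time_s': 0.0, 'joints': array([-4.68030260e+01,  2.05940100e+01,  6.34448064e-01, -2.12207515e-02,
       -7.01342094e+01, -1.65050119e+01]), 'qd': array([-0.05689799, -0.07204984,  0.07741181, -0.06406213,  0.04517467,
       -0.11508284]), 'joint_torque': array([-1.86363519e-03, -5.82711160e+01,  2.93043995e+01,  6.99663609e+00,
        7.02067206e-03, -1.62235733e-04]), 'tcp_pos': array([ 0.30295789, -0.60266014,  0.22559527]), 'eef_rot': array([ 1.79904425e+02, -7.51649273e-03, -1.53315259e+02]), 'contact_force': array([ 0.4394667 , -0.12114416, -1.09802132]), 'moment': array([-0.04124179,  0.04659497,  0.00390575]), 'gripper_width': 0.08786651596849608}
scene {'vfov': 55.50236933308919, 'cx': 254.44927954095388, 'cy': 183.137762331094, 'R': array([[-0.70124466, -0.71284587,  0.01032906],
       [-0.40178393,  0.38319379, -0.83170439],
       [ 0.58891901, -0.58737831, -0.55512262]]), 't': array([0.43955365, 0.24298509, 1.01690462])}
beaker_low [(0.77, [201, 234]), (0.77, [157, 255]), (0.72, [187, 211]), (0.7, [314, 191]), (0.6, [290, 171])]
beaker_twin [(0.6, [197, 237]),
[... 767 characters left out ...]
[ 6.65591059e-02,  2.48066791e-03, -9.97779400e-01]]), 't': array([0.09356477, 0.52665554, 1.12129443])}
beaker_low [(0.89, [122, 194]), (0.81, [165, 201]), (0.81, [309, 199]), (0.76, [180, 162]), (0.74, [311, 233])]
beaker_twin [(0.95, [264, 172])]
beaker_small [(0.91, [260, 215])]
plate_top [(0.82, [354, 226])]
low_rim [(0.72, [126, 194]), (0.66, [311, 199]), (0.65, [178, 166]), (0.61, [313, 233]), (0.55, [160, 202])]
low_mid [(0.94, [310, 199]), (0.9, [163, 200]), (0.81, [124, 193]), (0.69, [312, 234])]
twin_top [(0.62, [261, 171])]
twin_mid [(0.77, [260, 177]), (0.22, [334, 165])]
small_mid [(0.77, [261, 216])]
rack [(0.68, [273, 199])]
timer [(0.91, [336, 164])]
jar [(0.79, [372, 162])]
```

```bash
python3 - <<'E'
import cv2
a=cv2.imread("pics/scene0.png");cv2.imwrite("pics/s1.png",cv2.resize(a[110:300,110:370],None,fx=3,fy=3,interpolation=cv2.INTER_CUBIC))
a=cv2.imread("pics/top0.png");cv2.imwrite("pics/t1.png",cv2.resize(a[110:290,90:420],None,fx=2.4,fy=2.4,interpolation=cv2.INTER_CUBIC))
E
```

```text
(no output)
```

View pics/s1.png

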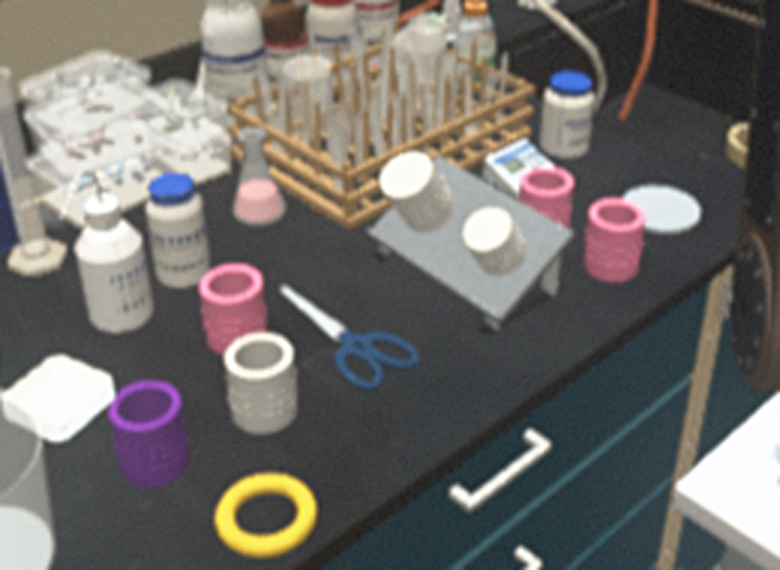

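View pics/t1.png

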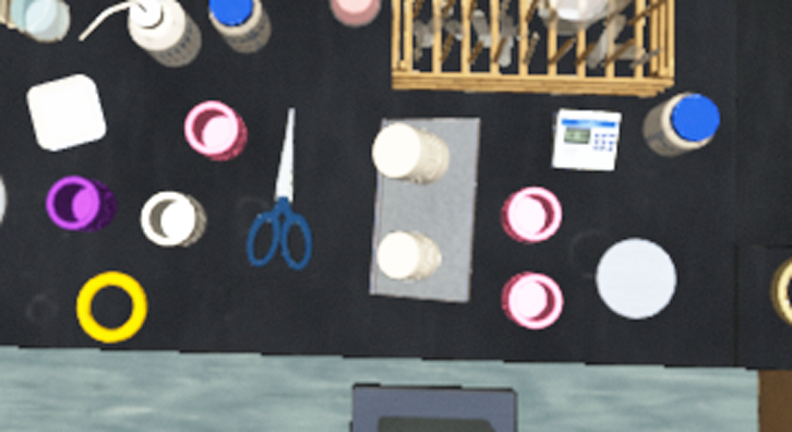

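Candidates for the first beaker in the top picture: purple (124,194), pink (180,162), pink (311,199), pink (312,234) and white (162,200). By the description, the white one at (162,200), scene (197,237), is the target. I'll check it in a close crop while I look at the mask quality.

```bash
python3 - <<'E'
import cv2,numpy as np
t=cv2.imread("pics/top0.png");s=cv2.imread("pics/scene0.png")
f=lambda a,x,y,h:cv2.resize(a[y-h:y+h,x-h:x+h],(390,290) if 0 else (290,290),interpolation=cv2.INTER_NEAREST)
row1=np.hstack([f(t,162,200,20),f(t,264,195,40)]);row2=np.hstack([f(s,197,237,25),f(s,262,185,40)])
cv2.imwrite("pics/c1.png",np.vstack([row1,row2]))
E
```

```text
(no output)
```

View pics/c1.png

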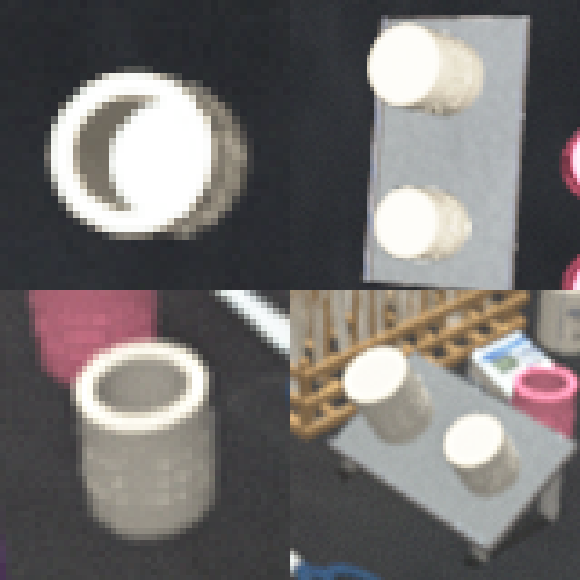

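```bash
cat > h.py <<'E'
import cv2,numpy as np
from scipy.optimize import minimize
from plant import r
P={c:r.camera_params(c) for c in("scene","top")}
def proj(c,X):
    p=P[c];f=192/np.tan(np.radians(p["vfov"])/2);Y=np.atleast_2d(X)@p["R"].T+p["t"]
    return np.c_[p["cx"]+f*Y[:,0]/Y[:,2],p["cy"]+f*Y[:,1]/Y[:,2]]
def ray(c,uv,z):
    p=P[c];f=192/np.tan(np.radians(p["vfov"])/2)
    d=p["R"].T@np.array([(uv[0]-p["cx"])/f,(uv[1]-p["cy"])/f,1]);o=-p["R"].T@p["t"];return o+d*(z-o[2])/d[2]
def circ(c,ax,rad):
    ax=ax/np.linalg.norm(ax);u=np.cross(ax,[1,0,0.1]);u/=np.linalg.norm(u);v=np.cross(ax,u)
    t=np.linspace(0,2*np.pi,60);return c+rad*(np.outer(np.cos(t),u)+np.outer(np.sin(t),v))
def hull(c,base,ax,rad,h,rtop=None):
    X=np.r_[circ(base,ax,rad),circ(base+h*ax,ax,rtop or rad)]
    return cv2.convexHull(proj(c,X).astype(np.float32))
def raster(hl,x0,y0,w,h,s=8):
    # pixel coordinate u -> centre at integer u
    m=np.zeros((h*s,w*s),np.uint8);q=(hl.reshape(-1,2)-[x0-.5,y0-.5])*s
    cv2.fillPoly(m,[np.round(q*16).astype(np.int32)],1,shift=4)
    return m.reshape(h,s,w,s).mean((1,3))
def cost(mask,c,box,hl):
    x0,y0,w,h=box;return np.abs(raster(hl,x0,y0,w,h)-mask[y0:y0+h,x0:x0+w]).sum()
E
cat > m1.py <<'E'
from h import *
T=cv2.imread("pics/top0.png").astype(float);S=cv2.imread("pics/scene0.png").astype(float)
im={"top":T,"scene":S}
bright={c:(im[c].max(2)) for c in im}
sat={c:im[c].max(2)-im[c].min(2) for c in im}
lowm={c:((bright[c]>85)&(sat[c]<60)).astype(float) for c in im}
warm={c:((im[c][:,:,2]-im[c][:,:,0]>-6)&(bright[c]>85)).astype(float) for c in im}
def fit(name,f,x0,masks,boxes,cams):
    best=minimize(lambda v:sum(cost(masks[c],c,boxes[c],f(c,v)) for c in cams),x0,method="Nelder-Mead",options=dict(initial_simplex=np.vstack([x0]+[np.array(x0)+d for d in np.eye(len(x0))*0.015]),xatol=1e-4,fatol=.05))
    print(name,cams,best.x.round(4),round(best.fun,1));return best.x
up=np.array([0,0,1.])
b={"top":(140,178,42,46),"scene":(182,218,32,45)}
x0=ray("top",(162,200),.06)[:2]
f=lambda c,v:hull(c,np.r_[v,0],up,.032,.075)
for cams in(["top"],["scene"],["top","scene"]):low=fit("low",f,x0,lowm,b,cams)
b={"top":(334,204,42,44),"scene":(315,168,34,24)}
x0=ray("top",(354,226),.008)[:2]
f=lambda c,v:hull(c,np.r_[v,0],up,.05,.008)
for cams in(["top"],["scene"],["top","scene"]):pl=fit("plate",f,x0,lowm,b,cams)
# rack beakers: centre xy of rim, yaw
for n,rad,rt,h,uvt,b in(("twin",.032,.030,.075,(257,172),{"top":(242,158,38,34),"scene":(233,157,24,40)}),("small",.028,.026,.055,(259,216),{"top":(242,200,38,34),"scene":(262,175,26,32)})):
    p0=ray("top",uvt,.07+h);
    def f(c,v):
        a=np.array([-np.sin(v[3])*.5,np.cos(v[3])*.5,np.sqrt(.75)]);return hull(c,v[:3],a,rad,h,rad)
    x0=np.r_[p0-h*np.array([0,.5,.866]),0.0]
    for cams in(["top","scene"],):
        for yaw in (-.05,0,.05):
            g=lambda c,v:f(c,np.r_[v,yaw])
            q=fit(n+str(yaw),g,x0[:3],warm,b,cams)
        print("timerim",x0)
cv2.imwrite("pics/m.png",np.hstack([cv2.resize(warm[c][140:260,140:380]*255,None,fx=1.6,fy=1.6) for c in im]))
E
python3 m1.py
```

```text
low ['top'] [0.4877 0.3769] 28.7
low ['scene'] [0.4903 0.3718] 49.7
low ['top', 'scene'] [0.4881 0.3748] 122.2
plate ['top'] [ 0.431  -0.2069] 43.0
plate ['scene'] [ 0.4326 -0.2168] 69.4
plate ['top', 'scene'] [ 0.4309 -0.2076] 153.3
twin-0.05 ['top', 'scene'] [0.5687 0.0669 0.0753] 577.4
twin0 ['top', 'scene'] [0.569  0.067  0.0763] 581.1
twin0.05 ['top', 'scene'] [0.5705 0.0671 0.0756] 585.8
timerim [0.56977737 0.05968934 0.08005    0.        ]
small-0.05 ['top', 'scene'] [0.4497 0.071  0.0658] 613.9
small0 ['top', 'scene'] [0.4501 0.071  0.0661] 616.5
small0.05 ['top', 'scene'] [0.4511 0.0716 0.0648] 620.9
timerim [0.45095419 0.06049439 0.07737    0.        ][ WARN:0@4.222] global loadsave.cpp:1063 imwrite_ Unsupported depth image for selected encoder is fallbacked to CV_8U.
```

View pics/m.png

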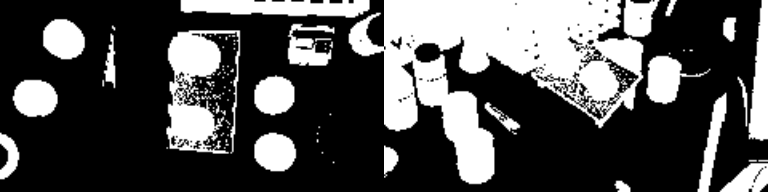

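```bash
python3 - <<'E'
from h import *
im={"top":cv2.imread("pics/top0.png"),"scene":cv2.imread("pics/scene0.png")}
up=np.array([0,0,1.])
def draw(c,hls,box):
    x0,y0,w,h=box;s=int(390/max(w,h));a=cv2.resize(im[c][y0:y0+h,x0:x0+w],None,fx=s,fy=s,interpolation=cv2.INTER_NEAREST)
    for hl in hls:
        q=((hl.reshape(-1,2)-[x0-.5,y0-.5])*s);cv2.polylines(a,[np.round(q).astype(np.int32)],True,(0,0,255),1)
    return cv2.copyMakeBorder(a,0,280-a.shape[0] if a.shape[0]<280 else 0,0,0,cv2.BORDER_CONSTANT)[:280,:390]
B={"top":[(140,178,56,40),(330,204,56,40)],"scene":[(170,218,56,40),(302,164,56,40)]}
rows=[]
for c in B:
    l=[draw(c,[hull(c,np.r_[.4877,.3769,0],up,.032,.075)],B[c][0]),draw(c,[hull(c,np.r_[.431,-.2069,0.],up,.05,.008)],B[c][1])]
    print([x.shape for x in l]);rows.append(np.hstack(l))
cv2.imwrite("pics/o.png",np.vstack(rows))
for n in("top","scene"):
    a=im[n].astype(int)
    print(n,"board",a[200,275] if n=="top" else a[180,262])
a=im["top"].astype(int);print(a[172,245:292].tolist())
E
```

```text
[(280, 336, 3), (280, 336, 3)]
[(280, 336, 3), (280, 336, 3)]
top board [183 181 178]
scene board [174 175 171]
[[177, 195, 203], [244, 251, 252], [249, 253, 254], [249, 253, 254], [249, 253, 254], [249, 253, 254], [249, 253, 254], [248, 253, 254], [249, 253, 254], [249, 253, 254], [249, 253, 254], [249, 253, 254], [249, 253, 254], [248, 253, 254], [249, 253, 254], [249, 253, 254], [248, 253, 254], [248, 253, 254], [249, 253, 254], [245, 251, 253], [230, 241, 246], [219, 234, 239], [216, 232, 239], [212, 229, 235], [206, 225, 231], [209, 229, 235], [210, 229, 235], [214, 230, 236], [213, 230, 236], [205, 224, 231], [204, 224, 231], [200, 213, 218], [189, 188, 186], [191, 188, 185], [190, 188, 184], [188, 183, 178], [184, 182, 178], [188, 186, 181], [187, 183, 180], [186, 183, 180], [186, 183, 180], [186, 183, 179], [186, 180, 177], [161, 154, 156], [88, 89, 93], [49, 47, 44], [51, 46, 42]]
```

View pics/o.png

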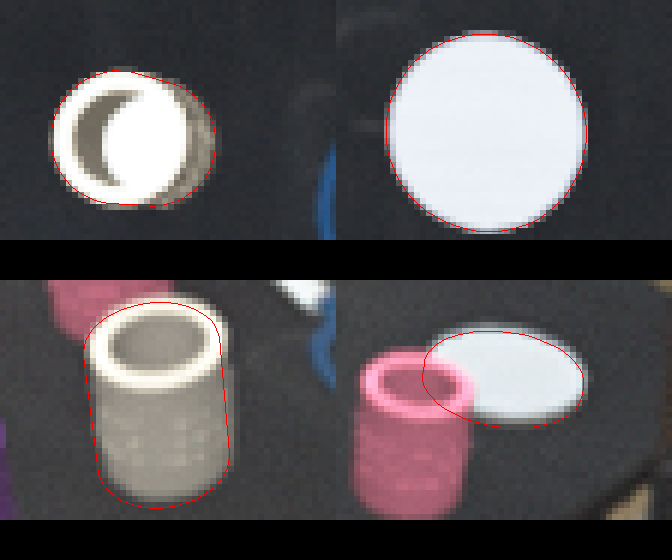

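```bash
cat > m2.py <<'E'
from h import *
im={"top":cv2.imread("pics/top0.png").astype(float),"scene":cv2.imread("pics/scene0.png").astype(float)}
M={}
for c in im:
    a=cv2.GaussianBlur(im[c],(0,0),.6);d=a[:,:,2]-a[:,:,0]
    M[c]=((d>3)&(a.max(2)>100)&((d<45)|(a[:,:,0]>200))).astype(float)
B={"twin":{"top":(242,158,38,30),"scene":(232,158,32,34)},"small":{"top":(242,201,36,30),"scene":(262,176,26,28)}}
D={"twin":(.032,.075,1),"small":(.028,.055,-1)}
def pose(v,n):
    x,y,w=v[:3];rad,h,s=D[n];R=np.array([[np.cos(w),-np.sin(w),0],[np.sin(w),np.cos(w),0],[0,0,1]])
    base=np.r_[x,y,0]+R@np.array([.06*s,-.01+.015*np.cos(np.pi/6),.068-.0075]);return base,R@np.array([0,.5,.8660254]),rad,h
def tot(v,cams):return sum(cost(M[c],c,B[n][c],hull(c,*pose(v,n))) for n in B for c in cams)
for cams in(["top"],["scene"],["top","scene"]):
    x0=np.array([.51,.06,0.])
    q=minimize(tot,x0,args=(cams,),method="Nelder-Mead",options=dict(initial_simplex=np.vstack([x0,x0+[.02,0,0],x0+[0,.02,0],x0+[0,0,.05]])));print(cams,q.x.round(4),q.fun)
    for n in B:
        p=pose(q.x,n);print(n,p[0].round(4),(p[0]+p[1]*p[3]).round(4))
v=q.x
if __name__=="__main__":
    o=[]
    for c,(x0,y0,w,h) in(("top",(235,150,64,86)),("scene",(222,150,84,86))):
        a=cv2.resize(im[c][y0:y0+h,x0:x0+w].astype(np.uint8),None,fx=5,fy=5,interpolation=cv2.INTER_NEAREST)
        for n in B:
            b,ax,rad,hh=pose(v,n)
            for X in(circ(b,ax,rad),circ(b+ax*hh,ax,rad)):cv2.polylines(a,[np.round((proj(c,X)-[x0-.5,y0-.5])*5).astype(np.int32)],True,(0,0,255),1)
        R=np.array([[np.cos(v[2]),-np.sin(v[2]),0],[np.sin(v[2]),np.cos(v[2]),0],[0,0,1]])
        cor=np.array([[sx*.11,sy*.065*np.cos(np.pi/6),.0622-sy*.065*.5] for sx,sy in((1,1),(1,-1),(-1,-1),(-1,1))])@R.T+np.r_[v[:2],0]
        cv2.polylines(a,[np.round((proj(c,cor)-[x0-.5,y0-.5])*5).astype(np.int32)],True,(0,255,0),1);o.append(a)
    cv2.imwrite("pics/o2.png",np.hstack(o))
E
python3 m2.py
```

```text
['top'] [ 0.5102  0.066  -0.0395] 75.09375
twin [0.5703 0.0666 0.0605] [0.5718 0.1041 0.1255]
small [0.4504 0.0713 0.0605] [0.4515 0.0988 0.1081]
['scene'] [ 0.5129  0.0617 -0.0356] 141.828125
twin [0.5729 0.0625 0.0605] [0.5743 0.1    0.1255]
small [0.453  0.0668 0.0605] [0.454  0.0943 0.1081]
['top', 'scene'] [ 0.5101  0.0652 -0.0376] 254.203125
twin [0.5702 0.066  0.0605] [0.5716 0.1034 0.1255]
small [0.4503 0.0705 0.0605] [0.4513 0.098  0.1081]
```

View pics/o2.png

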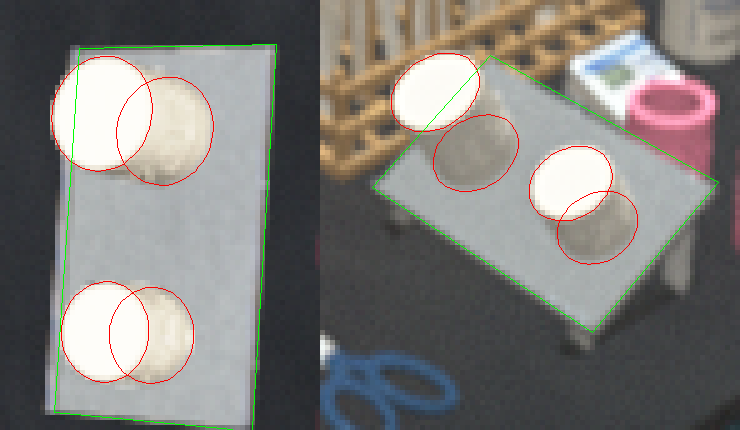

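White beaker confirmed: top (162,200), scene (197,237), standing mouth-up. On the rack the large far one at top (257,172) is the twin and the near one at (259,216) is the small one. The model outlines fit within about 1 px.

```bash
cat > plan.py <<'E'
import sys,numpy as np
from scipy.spatial.transform import Rotation as Ro
from plant import r
def plan(p1,R1,n,start=None):
    s=r.get_state();p0=s["tcp_pos"];R0=Ro.from_euler("xyz",s["eef_rot"],degrees=True)
    if start: p0,R0=start
    Rr=R0.inv()*R1;w=Rr.as_rotvec()/n;t=R0.inv().apply(np.array(p1)-p0)
    S=sum(Ro.from_rotvec(w*k).as_matrix() for k in range(n));d=np.linalg.solve(S,t)
    print("n",n,"shift",np.linalg.norm(d).round(4),"turn",np.degrees(np.linalg.norm(w)).round(2))
    print("row:"," ".join(f"{v:.4f}" for v in np.r_[d,w]))
    dr=np.r_[d.round(4),w.round(4)];p=p0.copy();R=R0
    out=[]
    for k in range(n):p=p+R.apply(dr[:3]);R=R*Ro.from_rotvec(dr[3:]);out.append(p.round(3).tolist())
    print("mid",out[n//3],out[n//2],out[2*n//3],"end",out[-1],R.as_euler("xyz",degrees=True).round(1))
    return p,R
down=lambda yaw:Ro.from_euler("xyz",[180,0,yaw],degrees=True)
def tilt(yaw,w=-.038,a=30): # tool z = -(rack axis); yaw about own axis before lean
    return Ro.from_euler("z",w)*Ro.from_euler("x",-a,degrees=True)*Ro.from_euler("z",-w)*down(yaw)
def st():
    s=r.get_state();print(round(s["time_s"],2),s["tcp_pos"].round(4),s["eef_rot"].round(2),"j",s["joints"].round(1),"F",s["contact_force"].round(1),"w",round(s["gripper_width"],4))
E
python3 - <<'E'
from plan import *
a=plan([.55,-.05,.25],down(-115),20)
plan([.489,.375,.16],down(-90),16,a)
print(tilt(180).apply([0,0,1]),tilt(180).apply([0,1,0]))
E
```

```text
n 20 shift 0.0309 turn 1.92
row: -0.0288 0.0111 -0.0012 0.0000 0.0000 -0.0334
mid [0.431, -0.43, 0.235] [0.485, -0.319, 0.24] [0.516, -0.232, 0.243] end [0.55, -0.05, 0.251] [ 180.    0. -115.]
n 16 shift 0.0276 turn 1.57
row: -0.0252 0.0099 0.0057 0.0000 0.0000 -0.0273
mid [0.549, 0.112, 0.216] [0.539, 0.193, 0.199] [0.528, 0.246, 0.188] end [0.489, 0.376, 0.159] [180.   0. -90.]
[-0.01899543 -0.49963904 -0.8660254 ] [-0.00508614  0.86621877 -0.49963904]
```

```bash
python3 -m inch '-0.0288 0.0111 -0.0012 0 0 -0.0334 1;-0.0288 0.0111 -0.0012 0 0 -0.0334 1;-0.0288 0.0111 -0.0012 0 0 -0.0334 1;-0.0288 0.0111 -0.0012 0 0 -0.0334 1;-0.0288 0.0111 -0.0012 0 0 -0.0334 1;-0.0288 0.0111 -0.0012 0 0 -0.0334 1;-0.0288 0.0111 -0.0012 0 0 -0.0334 1;-0.0288 0.0111 -0.0012 0 0 -0.0334 1;-0.0288 0.0111 -0.0012 0 0 -0.0334 1;-0.0288 0.0111 -0.0012 0 0 -0.0334 1;-0.0288 0.0111 -0.0012 0 0 -0.0334 1;-0.0288 0.0111 -0.0012 0 0 -0.0334 1;-0.0288 0.0111 -0.0012 0 0 -0.0334 1;-0.0288 0.0111 -0.0012 0 0 -0.0334 1;-0.0288 0.0111 -0.0012 0 0 -0.0334 1;-0.0288 0.0111 -0.0012 0 0 -0.0334 1;-0.0288 0.0111 -0.0012 0 0 -0.0334 1;-0.0288 0.0111 -0.0012 0 0 -0.0334 1;-0.0288 0.0111 -0.0012 0 0 -0.0334 1;-0.0288 0.0111 -0.0012 0 0 -0.0334 1' 30; python3 - <<'E'
from plan import *
st();plan([.489,.375,.14],down(-90),16)
E
```

```text
time_s: 2.97
tcp_pos: [0.5502, -0.0482, 0.2508]
eef_rot: [-180.0, 0.0, -114.9]
contact_force: [0.0, -0.5, 0.1]
gripper_width: 0.0875
2.97 [ 0.5502 -0.0482  0.2508] [-1.7998e+02  1.0000e-02 -1.1494e+02] j [ 15.3   8.1 -12.8   0.  -69.1 -40.2] F [ 0.  -0.5  0.1] w 0.0875
n 16 shift 0.0278 turn 1.56
row: -0.0251 0.0099 0.0069 -0.0000 0.0000 -0.0272
mid [0.549, 0.113, 0.209] [0.538, 0.194, 0.189] [0.528, 0.247, 0.175] end [0.489, 0.376, 0.14] [-180.    0.  -90.]
```

```bash
python3 -m inch '-0.0251 0.0099 0.0069 0 0 -0.0272 1;-0.0251 0.0099 0.0069 0 0 -0.0272 1;-0.0251 0.0099 0.0069 0 0 -0.0272 1;-0.0251 0.0099 0.0069 0 0 -0.0272 1;-0.0251 0.0099 0.0069 0 0 -0.0272 1;-0.0251 0.0099 0.0069 0 0 -0.0272 1;-0.0251 0.0099 0.0069 0 0 -0.0272 1;-0.0251 0.0099 0.0069 0 0 -0.0272 1;-0.0251 0.0099 0.0069 0 0 -0.0272 1;-0.0251 0.0099 0.0069 0 0 -0.0272 1;-0.0251 0.0099 0.0069 0 0 -0.0272 1;-0.0251 0.0099 0.0069 0 0 -0.0272 1;-0.0251 0.0099 0.0069 0 0 -0.0272 1;-0.0251 0.0099 0.0069 0 0 -0.0272 1;-0.0251 0.0099 0.0069 0 0 -0.0272 1;-0.0251 0.0099 0.0069 0 0 -0.0272 1'; python3 - <<'E'
from plan import *;import cv2
st();plan([.489,.375,.035],down(-90),5)
a=r.capture("top");cv2.imwrite("pics/t2.png",cv2.resize(a[150:250,90:230,::-1],None,fx=4,fy=4))
E
```

```text
time_s: 4.3
tcp_pos: [0.4888, 0.3755, 0.1399]
eef_rot: [-180.0, 0.0, -90.0]
contact_force: [0.1, 1.2, -0.1]
gripper_width: 0.0877
4.3 [0.4888 0.3755 0.1399] [-1.7999e+02  1.0000e-02 -9.0020e+01] j [ 55.7  18.9 -13.7   0.  -57.4 -55.7] F [ 0.1  1.2 -0.1] w 0.0877
n 5 shift 0.021 turn 0.01
row: 0.0001 -0.0000 0.0210 -0.0000 0.0000 -0.0001
mid [0.489, 0.375, 0.098] [0.489, 0.375, 0.077] [0.489, 0.375, 0.056] end [0.489, 0.375, 0.035] [-180.    0.  -90.]
```

View pics/t2.png

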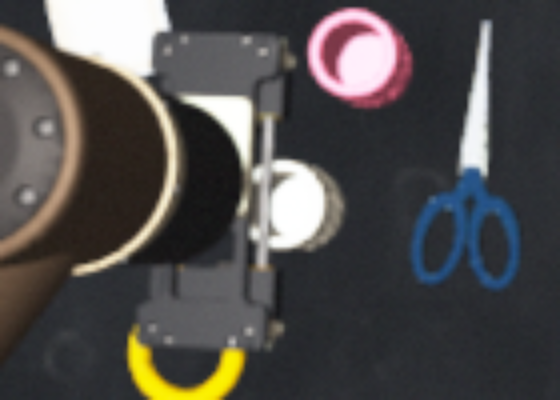

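The gripper straddles the white beaker: the beaker is at crop (300,205) and the jaws run up and down the image. I'll descend and grip.

```bash
python3 -m inch '0 0 0.021 0 0 0 1;0 0 0.021 0 0 0 1;0 0 0.021 0 0 0 1;0 0 0.021 0 0 0 1;0 0 0.021 0 0 0 1;0 0 0 0 0 0 1;0 0 0 0 0 0 0;0 0 0 0 0 0 0;0 0 0 0 0 0 0;0 0 0 0 0 0 0;0 0 0 0 0 0 0;0 0 0 0 0 0 0;0 0 0 0 0 0 0' 30; python3 - <<'E'
from plan import *
st()
E
```

```text
time_s: 5.43
tcp_pos: [0.4896, 0.3748, 0.0366]
eef_rot: [-179.9, 0.1, -90.1]
contact_force: [-2.6, -1.5, 6.6]
gripper_width: 0.0641
5.43 [0.4896 0.3748 0.0366] [-1.7993e+02  9.0000e-02 -9.0080e+01] j [ 55.6  25.3 -19.7   0.  -44.9 -55.7] F [-2.6 -1.5  6.6] w 0.0641
```

```bash
python3 -m inch '0 0 -0.02 0 0 0 0;0 0 -0.035 0 0 0 0;0 0 -0.035 0 0 0 0;0 0 -0.035 0 0 0 0;0 0 -0.035 0 0 0 0;0 0 -0.03 0 0 0 0;0 0 0 0 0 0 0'; python3 - <<'E'
from plan import *
st();plan([.432,-.208,.21],down(-90),18)
E
```

```text
time_s: 6.02
tcp_pos: [0.4916, 0.3761, 0.233]
eef_rot: [-179.5, 0.4, -90.1]
contact_force: [0.6, 0.4, -0.8]
gripper_width: 0.0642
6.02 [0.4916 0.3761 0.233 ] [-179.54    0.45  -90.05] j [ 55.6  14.7  -6.8   0.1 -67.8 -55.7] F [ 0.6  0.4 -0.8] w 0.0642
n 18 shift 0.0326 turn 0.04
row: 0.0325 0.0033 0.0011 -0.0004 0.0004 -0.0001
mid [0.468, 0.149, 0.224] [0.459, 0.051, 0.22] [0.449, -0.046, 0.216] end [0.432, -0.209, 0.21] [-180.    0.  -90.]
```

```bash
python3 -m inch '0.02 0.0032 0 0 0 0 0;0.0325 0.0032 0 0 0 0 0;0.0325 0.0032 0 0 0 0 0;0.0325 0.0032 0 0 0 0 0;0.0325 0.0032 0 0 0 0 0;0.0325 0.0032 0 0 0 0 0;0.0325 0.0032 0 0 0 0 0;0.0325 0.0032 0 0 0 0 0;0.0325 0.0032 0 0 0 0 0;0.0325 0.0032 0 0 0 0 0;0.0325 0.0032 0 0 0 0 0;0.0325 0.0032 0 0 0 0 0;0.0325 0.0032 0 0 0 0 0;0.0325 0.0032 0 0 0 0 0;0.0325 0.0032 0 0 0 0 0;0.0325 0.0032 0 0 0 0 0;0.0325 0.0032 0 0 0 0 0;0.0325 0.0032 0 0 0 0 0;0.012 0 0 0 0 0 0;0 0 0 0 0 0 0'; python3 - <<'E'
from plan import *
st();plan([.432,-.208,.055],down(-90),5)
import cv2
for c in("top","scene"):cv2.imwrite(f"pics/{c}3.png",r.capture(c)[:,:,::-1])
E
```

```text
time_s: 7.68
tcp_pos: [0.4298, -0.2125, 0.2248]
eef_rot: [180.0, -0.0, -90.3]
contact_force: [0.8, 0.7, -2.9]
gripper_width: 0.0642
7.68 [ 0.4298 -0.2125  0.2248] [ 1.7997e+02 -1.0000e-02 -9.0290e+01] j [ -2.7   1.9 -23.3   0.  -64.9   2.4] F [ 0.8  0.7 -2.9] w 0.0642
n 5 shift 0.034 turn 0.06
row: -0.0009 -0.0005 0.0340 0.0001 -0.0000 -0.0010
mid [0.431, -0.211, 0.157] [0.431, -0.21, 0.123] [0.432, -0.209, 0.089] end [0.432, -0.208, 0.055] [180.  -0. -90.]
```

View pics/scene3.png

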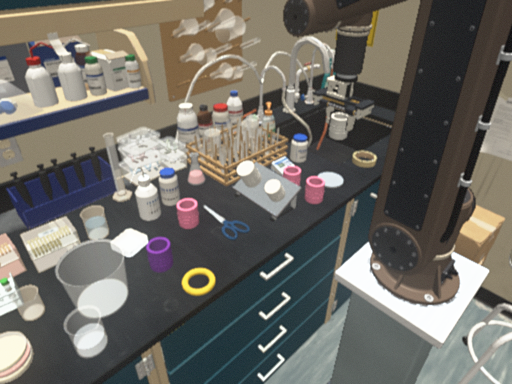

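The beaker hangs in the gripper at scene (339,125), above the plate at (330,180). Lowering it.

```bash
python3 -m inch '-0.0009 -0.0005 0.034 0 0 0 0;-0.0009 -0.0005 0.034 0 0 0 0;-0.0009 -0.0005 0.034 0 0 0 0;-0.0009 -0.0005 0.034 0 0 0 0;-0.0009 -0.0005 0.03 0 0 0 0;0 0 0 0 0 0 0;0 0 0 0 0 0 0'; python3 - <<'E'
from plan import *
st()
import cv2
o=[]
for c,(x,y) in(("top",(354,226)),("scene",(330,170))):
    a=r.capture(c)[:,:,::-1];o.append(cv2.resize(a[y-35:y+35,x-45:x+45],None,fx=4,fy=4))
import numpy as np
cv2.imwrite("pics/p4.png",np.hstack(o))
E
```

```text
time_s: 8.37
tcp_pos: [0.4323, -0.2049, 0.0587]
eef_rot: [179.8, -0.0, -90.0]
contact_force: [0.3, 0.4, -1.4]
gripper_width: 0.0644
8.37 [ 0.4323 -0.2049  0.0587] [179.8   -0.   -90.01] j [ -1.7  12.9 -35.9   0.  -41.4   1.7] F [ 0.3  0.4 -1.4] w 0.0644
```

View pics/p4.png

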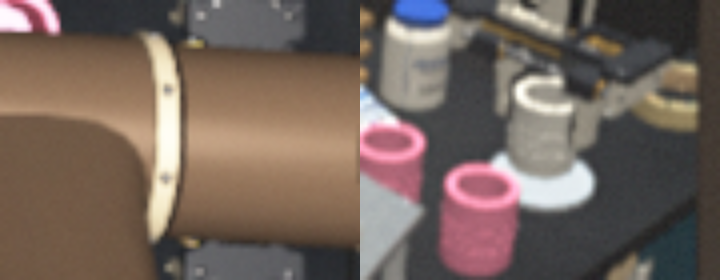

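Beaker hangs about 1.5 cm over the plate centre, at crop (545,130). Lowering the rest.

```bash
python3 -m inch '0.002 0 0.005 0 0 0 0;0.001 0 0.005 0 0 0 0;0 0 0.003 0 0 0 0;0 0 0 0 0 0 0;0 0 0 0 0 0 0'; python3 -c "
from plan import *
st()"
```

```text
time_s: 8.88
tcp_pos: [0.433, -0.2088, 0.0463]
eef_rot: [180.0, -0.0, -90.1]
contact_force: [0.9, -0.2, -2.3]
gripper_width: 0.064
8.88 [ 0.433  -0.2088  0.0463] [180.    -0.   -90.12] j [ -2.2  14.1 -36.5   0.  -39.4   2.1] F [ 0.9 -0.2 -2.3] w 0.064
```

```bash
python3 -m inch '0 0 0.001 0 0 0 0;0 0 0.001 0 0 0 0;0 0 0 0 0 0 0'; python3 -c "
from plan import *
st()"
```

```text
time_s: 9.13
tcp_pos: [0.4333, -0.2089, 0.0446]
eef_rot: [-180.0, -0.0, -90.1]
contact_force: [-1.7, -0.2, 3.4]
gripper_width: 0.0643
9.13 [ 0.4333 -0.2089  0.0446] [-1.7998e+02 -2.0000e-02 -9.0090e+01] j [ -2.2  14.2 -36.6   0.  -39.2   2.1] F [-1.7 -0.2  3.4] w 0.0643
```

```bash
python3 -m inch '0 0 0 0 0 0 0.6;0 0 0 0 0 0 1;0 0 0 0 0 0 1;0 0 0 0 0 0 1;0 0 0 0 0 0 1;0 0 -0.015 0 0 0 1;0 0 -0.03 0 0 0 1;0 0 -0.03 0 0 0 1;0 0 -0.03 0 0 0 1;0 0 -0.03 0 0 0 1;0 0 -0.03 0 0 0 1'; python3 - <<'E'
from plan import *
import cv2
st()
cv2.imwrite("pics/p5.png",cv2.resize(r.capture("scene")[130:215,270:390,::-1],None,fx=5,fy=5))
w=-.038
ax=-tilt(0).apply([0,0,1]);rim=np.array([.571,.065,.0605])
pre=rim+ax*.13
print("pre",pre)
plan(pre,tilt(0),16)
E
```

```text
time_s: 10.05
tcp_pos: [0.4327, -0.2086, 0.2107]
eef_rot: [-180.0, 0.0, -90.1]
contact_force: [1.6, 0.5, -0.6]
gripper_width: 0.0876
10.05 [ 0.4327 -0.2086  0.2107] [-1.7999e+02  1.0000e-02 -9.0100e+01] j [ -2.2   2.6 -24.4  -0.  -62.9   2.1] F [ 1.6  0.5 -0.6] w 0.0876
pre [0.57346941 0.12995308 0.1730833 ]
n 16 shift 0.0259 turn 5.87
row: -0.0114 -0.0229 -0.0036 -0.0269 0.0241 -0.0959
mid [0.552, -0.111, 0.225] [0.584, -0.042, 0.217] [0.594, 0.008, 0.208] end [0.574, 0.13, 0.173] [150.    1.1  -0.3]
```

View pics/p5.png

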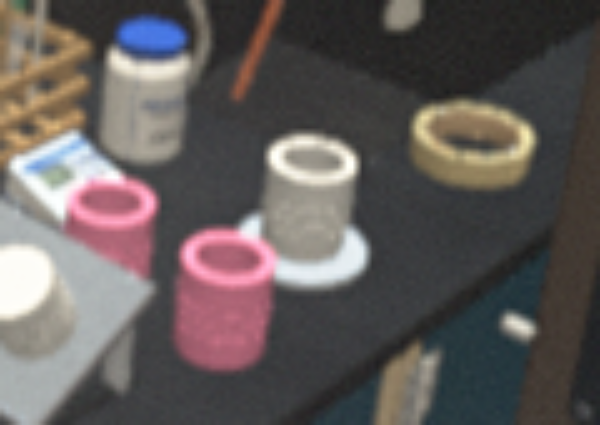

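```bash
python3 - <<'E'
from plan import *
a=plan([.47,.06,.27],down(-30),11)
rim=np.array([.571,.065,.0605])
ax=-tilt(0).apply([0,0,1]);
plan(rim+ax*.13,tilt(0),8,a)
E
```

```text
n 11 shift 0.0263 turn 5.46
row: -0.0213 -0.0147 -0.0048 -0.0006 -0.0006 -0.0952
mid [0.482, -0.118, 0.236] [0.491, -0.067, 0.246] [0.49, -0.015, 0.255] end [0.47, 0.06, 0.27] [180.   0. -30.]
n 8 shift 0.0199 turn 5.27
row: 0.0094 -0.0149 0.0092 -0.0645 0.0147 -0.0640
mid [0.515, 0.086, 0.24] [0.541, 0.104, 0.215] [0.552, 0.113, 0.202] end [0.573, 0.13, 0.173] [150.    1.1  -0.3]
```

```bash
python3 -m inch '-0.0213 -0.0147 -0.0048 0 0 -0.0952 1;-0.0213 -0.0147 -0.0048 0 0 -0.0952 1;-0.0213 -0.0147 -0.0048 0 0 -0.0952 1;-0.0213 -0.0147 -0.0048 0 0 -0.0952 1;-0.0213 -0.0147 -0.0048 0 0 -0.0952 1;-0.0213 -0.0147 -0.0048 0 0 -0.0952 1;-0.0213 -0.0147 -0.0048 0 0 -0.0952 1;-0.0213 -0.0147 -0.0048 0 0 -0.0952 1;-0.0213 -0.0147 -0.0048 0 0 -0.0952 1;-0.0213 -0.0147 -0.0048 0 0 -0.0952 1;-0.0213 -0.0147 -0.0048 0 0 -0.0952 1'; python3 - <<'E'
from plan import *
st()
rim=np.array([.571,.065,.0605])
ax=-tilt(0).apply([0,0,1]);
plan(rim+ax*.13,tilt(0),8)
E
```

```text
time_s: 11.02
tcp_pos: [0.4681, 0.0623, 0.2617]
eef_rot: [180.0, 0.0, -29.8]
contact_force: [1.5, 0.4, 0.7]
gripper_width: 0.088
11.02 [0.4681 0.0623 0.2617] [ 1.7998e+02  2.0000e-02 -2.9830e+01] j [ 31.5  -0.3 -20.6  -0.  -69.7  28.6] F [1.5 0.4 0.7] w 0.088
n 8 shift 0.0193 turn 5.26
row: 0.0099 -0.0144 0.0083 -0.0645 0.0146 -0.0636
mid [0.513, 0.086, 0.234] [0.54, 0.103, 0.212] [0.552, 0.112, 0.2] end [0.574, 0.129, 0.173] [150.    1.1  -0.3]
```

```bash
python3 -m inch '0.0099 -0.0144 0.0083 -0.0645 0.0146 -0.0636 1;0.0099 -0.0144 0.0083 -0.0645 0.0146 -0.0636 1;0.0099 -0.0144 0.0083 -0.0645 0.0146 -0.0636 1;0.0099 -0.0144 0.0083 -0.0645 0.0146 -0.0636 1;0.0099 -0.0144 0.0083 -0.0645 0.0146 -0.0636 1;0.0099 -0.0144 0.0083 -0.0645 0.0146 -0.0636 1;0.0099 -0.0144 0.0083 -0.0645 0.0146 -0.0636 1;0.0099 -0.0144 0.0083 -0.0645 0.0146 -0.0636 1;0 0 0 0 0 0 1'; python3 - <<'E'
from plan import *
import cv2
st()
rim=np.array([.571,.065,.0605])
ax=-tilt(0).apply([0,0,1]);
plan(rim+ax*.028,tilt(0),6)
for c in("top","scene"):cv2.imwrite(f"pics/{c}6.png",r.capture(c)[:,:,::-1])
a=cv2.imread("pics/top6.png")[120:240,200:390];b=cv2.imread("pics/scene6.png")[90:230,200:360]
cv2.imwrite("pics/p6.png",np.hstack([cv2.resize(a,(400,253)),cv2.resize(b,(290,253))]))
E
```

```text
time_s: 11.77
tcp_pos: [0.574, 0.1291, 0.168]
eef_rot: [149.5, 1.5, -0.2]
contact_force: [-0.4, -1.4, -0.7]
gripper_width: 0.0879
11.77 [0.574  0.1291 0.168 ] [149.55   1.48  -0.19] j [ 44.4  24.2 -17.   21.1 -73.2  35.2] F [-0.4 -1.4 -0.7] w 0.0879
n 6 shift 0.0162 turn 0.1
row: -0.0001 0.0002 0.0162 0.0014 0.0008 0.0008
mid [0.573, 0.104, 0.126] [0.572, 0.096, 0.112] [0.572, 0.087, 0.099] end [0.571, 0.079, 0.085] [150.    1.1  -0.3]
```

View pics/p6.png

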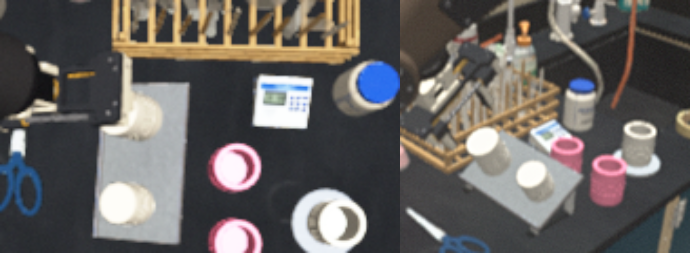

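The tilted gripper lines up with the twin, and the first beaker stands on the plate at about top (354,226). I'll measure the first beaker from this picture and then descend.

```bash
cat > lowfit.py <<'E'
from h import *
im={"top":cv2.imread("pics/top6.png").astype(float),"scene":cv2.imread("pics/scene6.png").astype(float)}
up=np.array([0,0,1.])
# low: warm colour vs bluish plate
for c,b in(("top",(340,205,44,44)),("scene",(318,152,32,42))):
    a=cv2.GaussianBlur(im[c],(0,0),.5);M={c:((a[:,:,2]-a[:,:,0]>1)&(a.max(2)>95)&(a[:,:,2]-a[:,:,1]<30)).astype(float)}
    x0=np.array([.433,-.209])
    q=minimize(lambda v:cost(M[c],c,b,hull(c,np.r_[v,.008],up,.032,.075)),x0,method="Nelder-Mead",options=dict(initial_simplex=np.array([x0,x0+[.015,0],x0+[0,.015]])))
    print(c,q.x.round(4),q.fun,M[c][b[1]:b[1]+b[3],b[0]:b[0]+b[2]].sum())
o=[]
for c,(x0,y0) in(("top",(325,195)),("scene",(300,145))):
    a=cv2.resize(im[c][y0:y0+60,x0:x0+60].astype(np.uint8),None,fx=6,fy=6,interpolation=cv2.INTER_NEAREST)
    for X in(circ(np.r_[.433,-.209,.008],up,.032),circ(np.r_[.433,-.209,.083],up,.032),circ(np.r_[.431,-.207,.008],up,.05)):
        cv2.polylines(a,[np.round((proj(c,X)-[x0-.5,y0-.5])*6).astype(np.int32)],True,(0,0,255),1)
    o.append(a)
cv2.imwrite("pics/o6.png",np.hstack(o))
E
python3 lowfit.py
```

```text
top [ 0.4329 -0.2104] 161.78125 381.0
scene [ 0.4387 -0.22  ] 42.046875 436.0
```

View pics/o6.png

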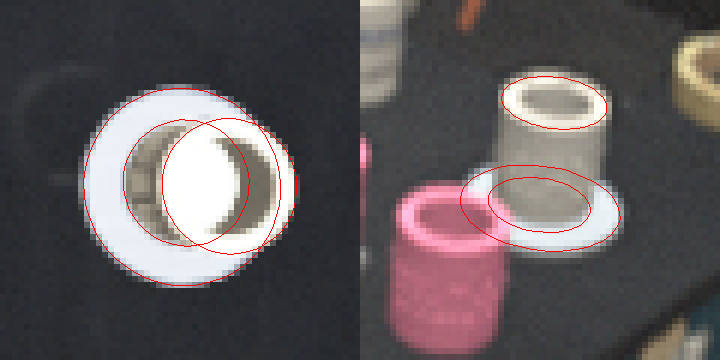

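```bash
python3 -m inch '0 0 0.0162 0.0014 0.0008 0.0008 1;0 0 0.0162 0.0014 0.0008 0.0008 1;0 0 0.0162 0.0014 0.0008 0.0008 1;0 0 0.0162 0.0014 0.0008 0.0008 1;0 0 0 0 0 0 1;0 0 0 0 0 0 1'; python3 - <<'E'
from plan import *
import cv2
st()
rim=np.array([.571,.065,.0605])
ax=-tilt(0).apply([0,0,1]);
plan(rim+ax*.028,tilt(0),2)
b=r.capture("scene")[100:200,190:310,::-1]
cv2.imwrite("pics/p7.png",cv2.resize(b,None,fx=5,fy=5))
E
```

```text
time_s: 12.37
tcp_pos: [0.5728, 0.0946, 0.118]
eef_rot: [150.4, 0.8, -0.7]
contact_force: [0.2, 0.8, 0.2]
gripper_width: 0.0879
12.37 [0.5728 0.0946 0.118 ] [150.41   0.79  -0.72] j [ 41.8  25.1 -23.3  23.1 -65.   33.5] F [0.2 0.8 0.2] w 0.0879
n 2 shift 0.0184 turn 0.33
row: -0.0003 -0.0015 0.0183 -0.0035 -0.0004 -0.0045
mid [0.572, 0.087, 0.101] [0.572, 0.079, 0.085] [0.572, 0.079, 0.085] end [0.572, 0.079, 0.085] [150.    1.1  -0.3]
```

View pics/p7.png

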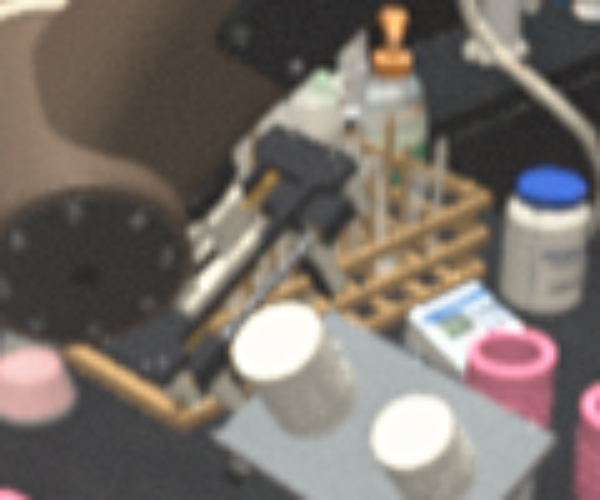

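```bash
python3 - <<'E'
from h import *
from scipy.spatial.transform import Rotation as Ro
s=r.get_state();R=Ro.from_euler("xyz",s["eef_rot"],degrees=True);p=s["tcp_pos"]
print("cam",-P["scene"]["R"].T@P["scene"]["t"])
f=lambda X:((proj("scene",X)-[190,100]+.5)*5).round()
print("tcp",f(p),"tips",f([p+R.apply([0,y,0]) for y in(.044,-.044,.065,-.065)]),"bodyfront",f([p+R.apply([0,y,-.066]) for y in(.0965,-.0965)]))
ax=np.array([.019,.4996,.866]);print("top",f(np.array([.571,.065,.0605])+.075*ax))
E
```

```text
cam [-0.19301231  0.81753135  0.76205834]
tcp [[281. 345.]] tips [[322. 298.]
 [240. 393.]
 [342. 275.]
 [220. 416.]] bodyfront [[337. 181.]
 [146. 397.]]
top [[275. 341.]]
```

```bash
python3 -m inch '0 -0.0005 0.0125 -0.003 0 -0.003 1;0 -0.0005 0.0125 -0.003 0 -0.003 1;0 -0.0005 0.0115 0 0 0 1;0 0 0 0 0 0 1;0 0 0 0 0 0 1'; python3 - <<'E'
from plan import *
import cv2
st()
b=r.capture("scene")[110:200,200:310,::-1]
cv2.imwrite("pics/p8.png",cv2.resize(b,None,fx=5,fy=5))
E
```

```text
time_s: 12.83
tcp_pos: [0.5728, 0.079, 0.0856]
eef_rot: [150.1, 0.9, -0.3]
contact_force: [0.3, 0.3, 0.5]
gripper_width: 0.0875
12.83 [0.5728 0.079  0.0856] [150.06   0.94  -0.32] j [ 40.6  26.8 -26.4  25.  -60.6  32.3] F [0.3 0.3 0.5] w 0.0875
```

View pics/p8.png

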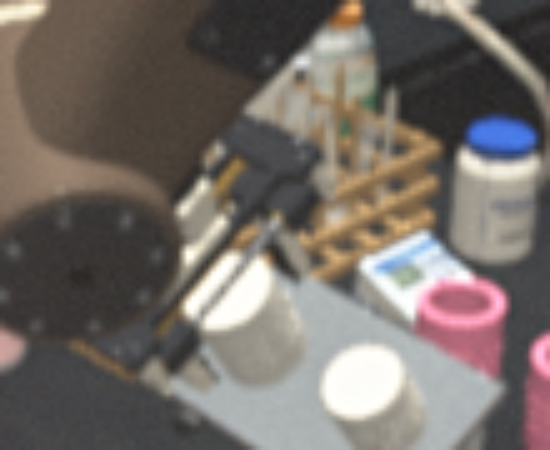

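The fingers straddle the twin at crop (205,370) and (290,255), clear of the board. Closing.

```bash
python3 -m inch '0 0 0 0 0 0 0;0 0 0 0 0 0 0;0 0 0 0 0 0 0;0 0 0 0 0 0 0;0 0 0 0 0 0 0;0 0 0 0 0 0 0' 30; python3 -c "
from plan import *
st()"
```

```text
time_s: 13.38
tcp_pos: [0.5725, 0.0789, 0.0849]
eef_rot: [150.0, 1.0, -0.3]
contact_force: [0.3, 1.5, 2.2]
gripper_width: 0.0639
13.38 [0.5725 0.0789 0.0849] [150.04   0.98  -0.3 ] j [ 40.6  26.8 -26.4  25.  -60.5  32.3] F [0.3 1.5 2.2] w 0.0639
```

```bash
python3 -m inch '0 0 -0.01 0 0 0 0;0 0 -0.02 0 0 0 0;0 0 -0.025 0 0 0 0;0 0 -0.03 0 0 0 0;0 0 -0.03 0 0 0 0;0 0 -0.02 0 0 0 0;0 0 0 0 0 0 0'; python3 - <<'E'
from plan import *
import cv2
st()
b=r.capture("scene")[60:200,180:340,::-1]
cv2.imwrite("pics/p9.png",cv2.resize(b,None,fx=4,fy=4))
a=plan([.47,.06,.28],down(-10),8)
plan([.433,-.209,.19],down(0),12,a)
E
```

```text
time_s: 13.97
tcp_pos: [0.5765, 0.1493, 0.2057]
eef_rot: [150.3, 0.7, -0.2]
contact_force: [0.9, -0.0, -1.6]
gripper_width: 0.064
13.97 [0.5765 0.1493 0.2057] [150.27   0.7   -0.18] j [ 45.6  22.8 -13.3  20.3 -77.4  35.8] F [ 0.9 -0.  -1.6] w 0.064
n 8 shift 0.0198 turn 3.93
row: -0.0122 0.0144 -0.0058 0.0650 -0.0037 0.0213
mid [0.538, 0.118, 0.238] [0.512, 0.096, 0.258] [0.498, 0.084, 0.266] end [0.47, 0.06, 0.28] [180.  -0. -10.]
n 12 shift 0.0239 turn 0.83
row: -0.0010 0.0227 0.0075 0.0000 -0.0000 -0.0145
mid [0.449, -0.051, 0.243] [0.443, -0.096, 0.228] [0.438, -0.142, 0.213] end [0.433, -0.21, 0.19] [180.  -0.  -0.]
```

View pics/p9.png

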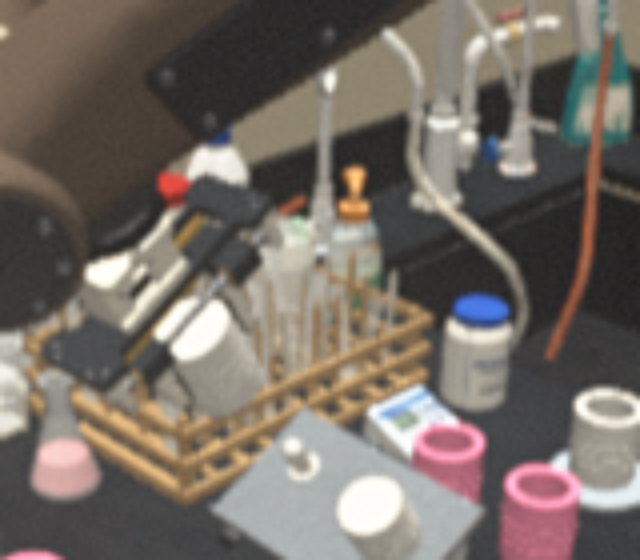

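The twin is off its peg and held square in the jaws at crop (215,355). Moving it upright over the plate.

```bash
python3 -m inch '-0.0122 0.0144 -0.0058 0.065 -0.0037 0.0213 0;-0.0122 0.0144 -0.0058 0.065 -0.0037 0.0213 0;-0.0122 0.0144 -0.0058 0.065 -0.0037 0.0213 0;-0.0122 0.0144 -0.0058 0.065 -0.0037 0.0213 0;-0.0122 0.0144 -0.0058 0.065 -0.0037 0.0213 0;-0.0122 0.0144 -0.0058 0.065 -0.0037 0.0213 0;-0.0122 0.0144 -0.0058 0.065 -0.0037 0.0213 0;-0.0122 0.0144 -0.0058 0.065 -0.0037 0.0213 0'; python3 - <<'E'
from plan import *
st()
plan([.433,-.209,.19],down(0),12)
E
```

```text
time_s: 14.68
tcp_pos: [0.4681, 0.0579, 0.2787]
eef_rot: [179.9, 0.2, -10.1]
contact_force: [-0.0, -1.0, -0.6]
gripper_width: 0.0639
14.68 [0.4681 0.0579 0.2787] [ 1.7994e+02  1.7000e-01 -1.0140e+01] j [ 31.   -0.8 -18.8  -0.1 -72.2  48.9] F [-0.  -1.  -0.6] w 0.0639
n 12 shift 0.0236 turn 0.84
row: -0.0008 0.0224 0.0074 0.0001 0.0003 -0.0147
mid [0.448, -0.052, 0.242] [0.442, -0.097, 0.227] [0.437, -0.141, 0.212] end [0.433, -0.208, 0.19] [-180.   -0.   -0.]
```

```bash
python3 -m inch '-0.0008 0.0224 0.0074 0.0001 0.0003 -0.0147 0;-0.0008 0.0224 0.0074 0.0001 0.0003 -0.0147 0;-0.0008 0.0224 0.0074 0.0001 0.0003 -0.0147 0;-0.0008 0.0224 0.0074 0.0001 0.0003 -0.0147 0;-0.0008 0.0224 0.0074 0.0001 0.0003 -0.0147 0;-0.0008 0.0224 0.0074 0.0001 0.0003 -0.0147 0;-0.0008 0.0224 0.0074 0.0001 0.0003 -0.0147 0;-0.0008 0.0224 0.0074 0.0001 0.0003 -0.0147 0;-0.0008 0.0224 0.0074 0.0001 0.0003 -0.0147 0;-0.0008 0.0224 0.0074 0.0001 0.0003 -0.0147 0;-0.0008 0.0224 0.0074 0.0001 0.0003 -0.0147 0;-0.0008 0.0224 0.0074 0.0001 0.0003 -0.0147 0;0 0 0 0 0 0 0;0 0 0 0 0 0 0'; python3 - <<'E'
from plan import *
import cv2
st()
plan([.433,-.209,.125],down(0),4)
E
```

```text
time_s: 15.85
tcp_pos: [0.4328, -0.2088, 0.1894]
eef_rot: [179.9, 0.1, -0.1]
contact_force: [-0.4, -1.0, -1.0]
gripper_width: 0.0639
15.85 [ 0.4328 -0.2088  0.1894] [ 1.799e+02  1.400e-01 -1.500e-01] j [ -2.1   3.8 -26.2   0.1 -60.1  91.9] F [-0.4 -1.  -1. ] w 0.0639
n 4 shift 0.0161 turn 0.06
row: 0.0001 0.0000 0.0161 0.0004 0.0006 -0.0006
mid [0.433, -0.209, 0.157] [0.433, -0.209, 0.141] [0.433, -0.209, 0.141] end [0.433, -0.209, 0.125] [180.   0.  -0.]
```

```bash
python3 -m inch '0 0 0.016 0.0004 0.0006 0 0;0 0 0.016 0 0 0 0;0 0 0.016 0 0 0 0;0 0 0.012 0 0 0 0;0 0 0 0 0 0 0;0 0 0 0 0 0 0'; python3 - <<'E'
from plan import *
import cv2
st()
for c in("top","scene"):cv2.imwrite(f"pics/{c}10.png",r.capture(c)[:,:,::-1])
a=cv2.imread("pics/top10.png")[190:260,315:395];b=cv2.imread("pics/scene10.png")[120:200,300:380]
cv2.imwrite("pics/p10.png",np.hstack([cv2.resize(a,(320,280)),cv2.resize(b,(440,440))[:280] if 0 else cv2.resize(b,(280,280),interpolation=cv2.INTER_CUBIC)]))
E
```

```text
time_s: 16.35
tcp_pos: [0.4342, -0.2076, 0.1308]
eef_rot: [179.9, -0.0, 0.1]
contact_force: [0.3, 0.3, -1.4]
gripper_width: 0.0642
16.35 [ 0.4342 -0.2076  0.1308] [ 1.7989e+02 -0.0000e+00  6.0000e-02] j [ -2.    7.3 -30.9   0.1 -51.7  91.9] F [ 0.3  0.3 -1.4] w 0.0642
```

View pics/p10.png

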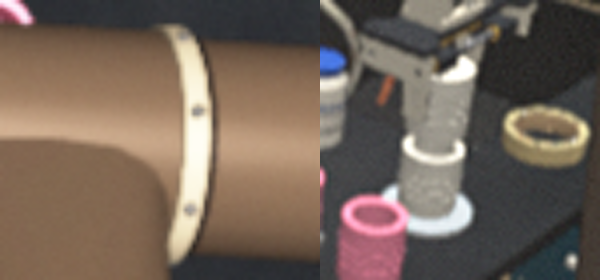

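```bash
cat > ov.py <<'E'
import sys
from h import *
def ov(img,out,cyls,c="scene",box=(305,110,60,90),s=6):
    x0,y0,w,h=box;a=cv2.resize(img[y0:y0+h,x0:x0+w],None,fx=s,fy=s,interpolation=cv2.INTER_CUBIC);b=a.copy()
    for (x,y,z,rad,col) in cyls:
        cv2.polylines(b,[np.round((proj(c,circ(np.r_[x,y,z],np.array([0,0,1.]),rad))-[x0-.5,y0-.5])*s).astype(np.int32)],True,col,1)
    cv2.imwrite(out,np.hstack([a,b]))
E
python3 - <<'E'
from ov import *
im=cv2.imread("pics/scene10.png")
d=np.array([.0045,-.009])  # scene bias at plate
x,y=np.array([.433,-.209])+d
k=(0,0,255);g=(0,255,0)
ov(im,"pics/o10.png",[(x,y,.008,.032,k),(x,y,.083,.032,k),(x,y,.1,.032,g),(x,y,.175,.032,g)])
E
```

```text
(no output)
```

View pics/o10.png

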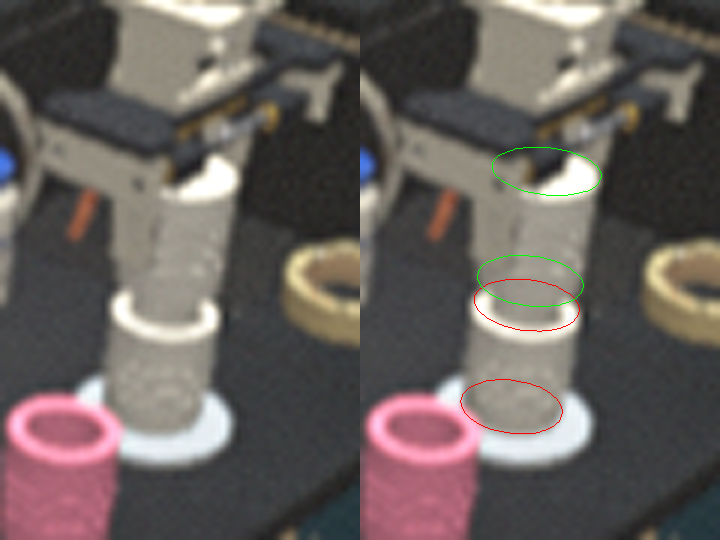

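Held twin at crop (190,250) lines up with the first beaker at (160,370): both show the same offset from the model rings, within about 1 px. Lowering.

```bash
python3 -m inch '-0.0005 0.0005 0.006 0 0 0 0;-0.0005 0.0005 0.006 0 0 0 0;0 0 0.003 0 0 0 0;0 0 0 0 0 0 0;0 0 0 0 0 0 0'; python3 -c "
from plan import *
st()"
```

```text
time_s: 16.87
tcp_pos: [0.4336, -0.2091, 0.1158]
eef_rot: [179.9, -0.1, 0.0]
contact_force: [-0.1, 0.6, -2.1]
gripper_width: 0.064
16.87 [ 0.4336 -0.2091  0.1158] [ 1.7989e+02 -7.0000e-02  2.0000e-02] j [ -2.2   8.4 -32.1   0.1 -49.5  92.1] F [-0.1  0.6 -2.1] w 0.064
```

```bash
python3 -m inch '0 0 0.0012 0 0 0 0;0 0 0.0012 0 0 0 0;0 0 0 0 0 0 0;0 0 0 0 0 0 0'; python3 -m inch '0 0 0.001 0 0 0 0;0 0 0 0 0 0 0;0 0 0 0 0 0 0'
```

```text
time_s: 17.2
tcp_pos: [0.4338, -0.2091, 0.1136]
eef_rot: [179.9, -0.1, 0.0]
contact_force: [1.2, 0.4, -1.7]
gripper_width: 0.0641
time_s: 17.45
tcp_pos: [0.4337, -0.2091, 0.1126]
eef_rot: [179.9, -0.1, 0.0]
contact_force: [0.0, -0.0, -1.7]
gripper_width: 0.0638
```

```bash
python3 -m inch '0 0 0.001 0 0 0 0;0 0 0 0 0 0 0;0 0 0 0 0 0 0'
```

```text
time_s: 17.7
tcp_pos: [0.4339, -0.2091, 0.1117]
eef_rot: [179.9, -0.1, 0.0]
contact_force: [0.6, -0.3, -1.7]
gripper_width: 0.0642
```

```bash
python3 -m inch '0 0 0.001 0 0 0 0;0 0 0 0 0 0 0;0 0 0 0 0 0 0';python3 -m inch '0 0 0.0005 0 0 0 0;0 0 0 0 0 0 0;0 0 0 0 0 0 0'
```

```text
time_s: 17.95
tcp_pos: [0.4341, -0.2092, 0.1115]
eef_rot: [179.9, -0.1, 0.1]
contact_force: [-3.2, 1.4, 8.2]
gripper_width: 0.0642
time_s: 18.2
tcp_pos: [0.4341, -0.2092, 0.1114]
eef_rot: [179.9, -0.2, 0.1]
contact_force: [-4.6, 2.8, 13.0]
gripper_width: 0.0639
```

```bash
python3 -m inch '0 0 -0.001 0 0 0 0;0 0 0 0 0 0 0;0 0 0 0 0 0 0.75;0 0 0 0 0 0 0.85;0 0 0 0 0 0 1;0 0 0 0 0 0 1;0 0 0 0 0 0 1;0 0 -0.01 0 0 0 1;0 0 -0.03 0 0 0 1;0 0 -0.03 0 0 0 1;0 0 -0.03 0 0 0 1;0 0 -0.025 0 0 0 1;0 0 0 0 0 0 1'; python3 - <<'E'
from plan import *
import cv2
st()
im=r.capture("scene")[:,:,::-1].copy()
cv2.imwrite("pics/scene11.png",im)
from ov import ov
x,y=.433+.0045,-.209-.009
k=(0,0,255);g=(0,255,0)
ov(im,"pics/o11.png",[(x,y,.008,.032,k),(x,y,.083,.032,k),(x,y,.158,.032,g)])
E
```

```text
time_s: 19.28
tcp_pos: [0.4361, -0.2097, 0.2415]
eef_rot: [179.8, -0.6, 0.1]
contact_force: [1.1, -0.2, -0.1]
gripper_width: 0.0877
19.28 [ 0.4361 -0.2097  0.2415] [ 1.7977e+02 -5.7000e-01  8.0000e-02] j [ -2.1   1.2 -21.8   0.2 -66.4  92.1] F [ 1.1 -0.2 -0.1] w 0.0877
```

View pics/o11.png

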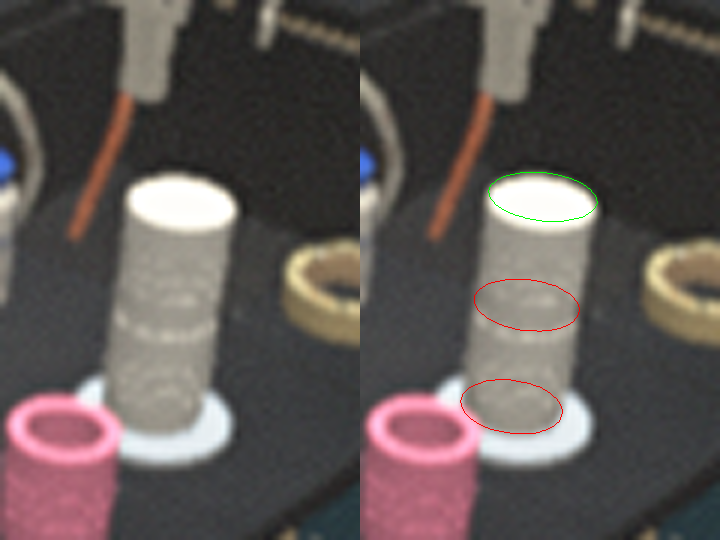

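The column is clean: twin top at crop (182,205), seam at (165,325), edges flush. Next the small beaker.

```bash
python3 - <<'E'
from plan import *
rim=np.array([.451,.0695,.0605]);ax=-tilt(0).apply([0,0,1])
plan(rim+ax*.12,tilt(0),12)
E
```

```text
n 12 shift 0.0293 turn 2.49
row: 0.0016 -0.0292 -0.0007 -0.0434 -0.0023 -0.0001
mid [0.443, -0.064, 0.229] [0.446, -0.007, 0.217] [0.449, 0.049, 0.199] end [0.454, 0.129, 0.164] [150.    1.1  -0.3]
```

```bash
python3 -m inch '0.0016 -0.0292 -0.0007 -0.0434 -0.0023 0 1;0.0016 -0.0292 -0.0007 -0.0434 -0.0023 0 1;0.0016 -0.0292 -0.0007 -0.0434 -0.0023 0 1;0.0016 -0.0292 -0.0007 -0.0434 -0.0023 0 1;0.0016 -0.0292 -0.0007 -0.0434 -0.0023 0 1;0.0016 -0.0292 -0.0007 -0.0434 -0.0023 0 1;0.0016 -0.0292 -0.0007 -0.0434 -0.0023 0 1;0.0016 -0.0292 -0.0007 -0.0434 -0.0023 0 1;0.0016 -0.0292 -0.0007 -0.0434 -0.0023 0 1;0.0016 -0.0292 -0.0007 -0.0434 -0.0023 0 1;0.0016 -0.0292 -0.0007 -0.0434 -0.0023 0 1;0.0016 -0.0292 -0.0007 -0.0434 -0.0023 0 1;0 0 0 0 0 0 1'; python3 - <<'E'
from plan import *
import cv2
st()
rim=np.array([.451,.0695,.0605]);ax=-tilt(0).apply([0,0,1])
plan(rim+ax*.055,tilt(0),4)
for c in("top","scene"):cv2.imwrite(f"pics/{c}12.png",r.capture(c)[:,:,::-1])
a=cv2.imread("pics/top12.png")[140:260,200:390];b=cv2.imread("pics/scene12.png")[90:230,200:360]
cv2.imwrite("pics/p12.png",np.hstack([cv2.resize(a,(400,253)),cv2.resize(b,(290,253))]))
E
```

```text
time_s: 20.42
tcp_pos: [0.452, 0.1331, 0.1574]
eef_rot: [149.7, 1.6, -0.2]
contact_force: [1.2, 0.1, 0.8]
gripper_width: 0.0874
20.42 [0.452  0.1331 0.1574] [149.65   1.59  -0.15] j [ 54.1  16.4 -29.3  16.9 -71.3  26.9] F [1.2 0.1 0.8] w 0.0874
n 4 shift 0.0153 turn 0.16
row: 0.0003 0.0016 0.0152 0.0016 0.0016 0.0016
mid [0.452, 0.115, 0.133] [0.452, 0.106, 0.12] [0.452, 0.106, 0.12] end [0.452, 0.097, 0.108] [150.    1.1  -0.3]
```

View pics/p12.png

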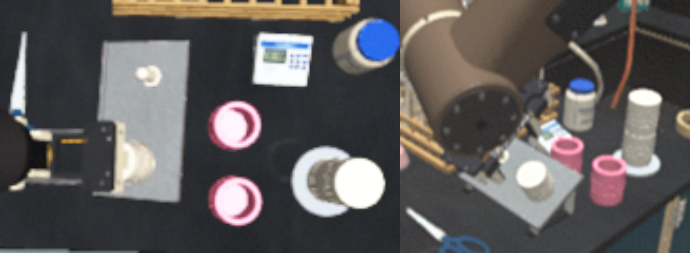

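The gripper is above the small beaker at crop (135,160), the twin's peg is bare, and the column stands at (345,182). Descending.

```bash
python3 -m inch '0.0003 0.0016 0.0152 0.0016 0.0016 0.0016 1;0.0003 0.0016 0.0152 0.0016 0.0016 0.0016 1;0.0003 0.0016 0.0152 0.0016 0.0016 0.0016 1;0 0 0 0 0 0 1;0 0 0 0 0 0 1'; python3 - <<'E'
from plan import *
import cv2
st()
rim=np.array([.451,.0695,.0605]);ax=-tilt(0).apply([0,0,1])
plan(rim+ax*.017,tilt(0),4)
b=r.capture("scene")[110:200,220:330,::-1]
cv2.imwrite("pics/p13.png",cv2.resize(b,None,fx=5,fy=5))
E
```

```text
time_s: 20.93
tcp_pos: [0.4516, 0.1014, 0.1246]
eef_rot: [150.3, 1.1, -0.6]
contact_force: [-0.3, 0.5, 0.2]
gripper_width: 0.088
20.93 [0.4516 0.1014 0.1246] [150.29   1.06  -0.56] j [ 51.7  16.7 -34.5  18.7 -64.9  26.1] F [-0.3  0.5  0.2] w 0.088
n 4 shift 0.0137 turn 0.1
row: 0.0002 -0.0011 0.0136 -0.0012 0.0005 -0.0011
mid [0.451, 0.09, 0.1] [0.451, 0.084, 0.088] [0.451, 0.084, 0.088] end [0.451, 0.078, 0.075] [150.    1.1  -0.3]
```

View pics/p13.png

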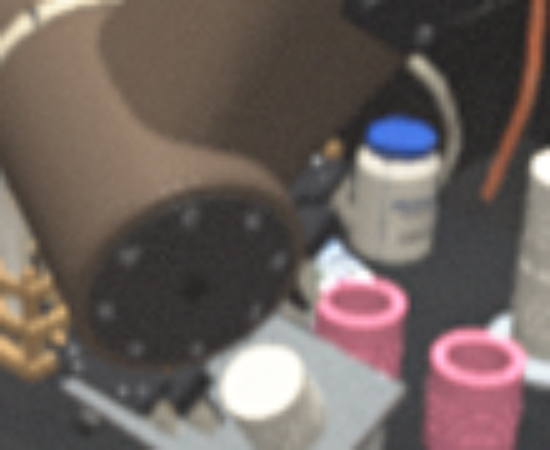

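The lower finger at crop (200,415) and upper finger at (300,290) are on either side of the small beaker. Going down and gripping.

```bash
python3 -m inch '0 -0.0011 0.0136 -0.0012 0.0005 -0.001 1;0 -0.0011 0.0136 -0.0012 0.0005 -0.001 1;0 -0.0011 0.0136 -0.0012 0 -0.001 1;0 -0.001 0.0116 0 0 0 1;0 0 0 0 0 0 1'; python3 -m inch '0 0 0 0 0 0 1;0 0 0 0 0 0 0;0 0 0 0 0 0 0;0 0 0 0 0 0 0;0 0 0 0 0 0 0;0 0 0 0 0 0 0;0 0 0 0 0 0 0;0 0 0 0 0 0 0' 30; python3 -c "
from plan import *
st()"
```

```text
time_s: 21.4
tcp_pos: [0.4504, 0.0796, 0.0761]
eef_rot: [150.1, 1.1, -0.3]
contact_force: [0.2, -0.2, 0.1]
gripper_width: 0.0875
time_s: 22.07
tcp_pos: [0.4509, 0.0797, 0.0774]
eef_rot: [150.0, 1.1, -0.3]
contact_force: [0.0, -2.5, 6.0]
gripper_width: 0.0559
22.07 [0.4509 0.0797 0.0774] [150.     1.08  -0.29] j [ 50.1  19.5 -39.4  21.3 -57.5  24.2] F [ 0.  -2.5  6. ] w 0.0559
```

Gripped, opening 55.9 mm. Withdrawing along the axis.

```bash
python3 -m inch '0 0 -0.01 0 0 0 0;0 0 -0.02 0 0 0 0;0 0 -0.025 0 0 0 0;0 0 -0.03 0 0 0 0;0 0 -0.03 0 0 0 0;0 0 -0.025 0 0 0 0;0 0 0 0 0 0 0'; python3 - <<'E'
from plan import *
import cv2
st()
b=r.capture("scene")[60:200,180:340,::-1]
cv2.imwrite("pics/p14.png",cv2.resize(b,None,fx=4,fy=4))
a=plan([.44,.04,.28],down(0),7)
plan([.434,-.209,.25],down(0),8,a)
E
```

```text
time_s: 22.65
tcp_pos: [0.4557, 0.1538, 0.2017]
eef_rot: [150.4, 0.8, -0.2]
contact_force: [0.4, 1.5, 0.3]
gripper_width: 0.0564
22.65 [0.4557 0.1538 0.2017] [150.43   0.76  -0.16] j [ 55.2  14.3 -24.8  16.1 -76.8  27.5] F [0.4 1.5 0.3] w 0.0564
n 7 shift 0.0201 turn 4.24
row: -0.0022 0.0189 -0.0064 0.0739 0.0023 0.0001
mid [0.448, 0.109, 0.241] [0.446, 0.093, 0.253] [0.444, 0.076, 0.263] end [0.44, 0.04, 0.28] [180.   0.  -0.]
n 8 shift 0.0314 turn 0.0
row: -0.0007 0.0311 0.0038 0.0000 0.0000 -0.0000
mid [0.438, -0.053, 0.269] [0.436, -0.115, 0.261] [0.435, -0.147, 0.257] end [0.434, -0.209, 0.25] [180.   0.  -0.]
```

View pics/p14.png

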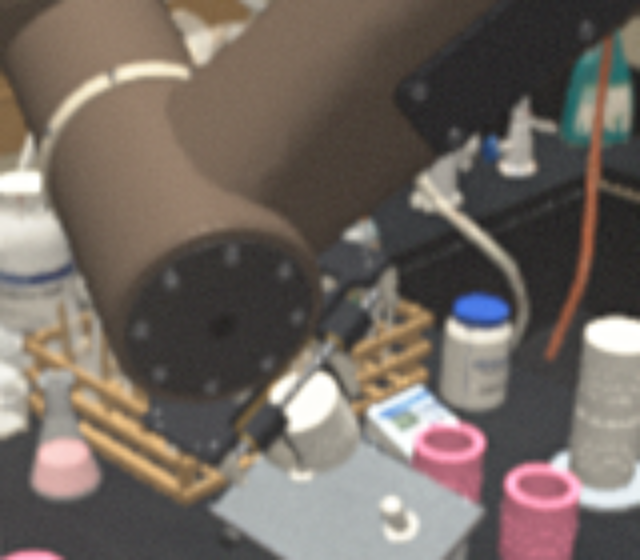

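The small beaker is off its peg and held square at crop (315,420). Moving it over the column.

```bash
python3 -m inch '-0.0022 0.0189 -0.0064 0.0739 0.0023 0 0;-0.0022 0.0189 -0.0064 0.0739 0.0023 0 0;-0.0022 0.0189 -0.0064 0.0739 0.0023 0 0;-0.0022 0.0189 -0.0064 0.0739 0.0023 0 0;-0.0022 0.0189 -0.0064 0.0739 0.0023 0 0;-0.0022 0.0189 -0.0064 0.0739 0.0023 0 0;-0.0022 0.0189 -0.0064 0.0739 0.0023 0 0'; python3 - <<'E'
from plan import *
st()
plan([.434,-.209,.25],down(0),10)
E
```

```text
time_s: 23.28
tcp_pos: [0.4381, 0.0375, 0.2794]
eef_rot: [180.0, 0.1, -0.0]
contact_force: [0.8, -1.2, -0.2]
gripper_width: 0.0562
23.28 [0.4381 0.0375 0.2794] [ 1.7997e+02  1.1000e-01 -2.0000e-02] j [ 30.7  -4.3 -22.   -0.  -72.4  59.3] F [ 0.8 -1.2 -0.2] w 0.0562
n 10 shift 0.0248 turn 0.01
row: -0.0004 0.0246 0.0029 0.0001 0.0002 -0.0000
mid [0.436, -0.061, 0.268] [0.436, -0.11, 0.262] [0.435, -0.135, 0.259] end [0.434, -0.209, 0.25] [-180.   -0.   -0.]
```

```bash
python3 -m inch '-0.0004 0.0246 0.0029 0.0001 0.0002 0 0;-0.0004 0.0246 0.0029 0.0001 0.0002 0 0;-0.0004 0.0246 0.0029 0.0001 0.0002 0 0;-0.0004 0.0246 0.0029 0.0001 0.0002 0 0;-0.0004 0.0246 0.0029 0.0001 0.0002 0 0;-0.0004 0.0246 0.0029 0.0001 0.0002 0 0;-0.0004 0.0246 0.0029 0.0001 0.0002 0 0;-0.0004 0.0246 0.0029 0.0001 0.0002 0 0;-0.0004 0.0246 0.0029 0.0001 0.0002 0 0;-0.0004 0.0246 0.0029 0.0001 0.0002 0 0;0 0 0 0 0 0 0;0 0 0 0 0 0 0'; python3 - <<'E'
from plan import *
st()
plan([.434,-.209,.192],down(0),4)
E
```

```text
time_s: 24.28
tcp_pos: [0.4333, -0.2088, 0.2495]
eef_rot: [179.8, 0.2, -0.2]
contact_force: [-0.6, 0.2, -0.4]
gripper_width: 0.0561
24.28 [ 0.4333 -0.2088  0.2495] [179.84   0.23  -0.25] j [ -2.1   1.1 -20.8   0.2 -68.3  91.8] F [-0.6  0.2 -0.4] w 0.0561
n 4 shift 0.0144 turn 0.09
row: 0.0002 0.0000 0.0144 0.0007 0.0010 -0.0011
mid [0.434, -0.209, 0.221] [0.434, -0.209, 0.206] [0.434, -0.209, 0.206] end [0.434, -0.209, 0.192] [-180.    0.    0.]
```

```bash
python3 -m inch '0 0 0.0144 0.0007 0.001 -0.001 0;0 0 0.0144 0.0007 0.001 -0.001 0;0 0 0.0144 0 0 0 0;0 0 0.012 0 0 0 0;0 0 0 0 0 0 0;0 0 0 0 0 0 0'; python3 - <<'E'
from plan import *
import cv2
st()
im=r.capture("scene")[:,:,::-1].copy()
cv2.imwrite("pics/scene15.png",im)
from ov import ov
x,y=.433+.0045,-.209-.009
k=(0,0,255);g=(0,255,0)
z=r.get_state()["tcp_pos"][2]-.018
ov(im,"pics/o15.png",[(x,y,.083,.032,k),(x,y,.158,.032,k),(x,y,z,.028,g),(x,y,z+.055,.028,g)])
E
```

```text
time_s: 24.78
tcp_pos: [0.434, -0.2074, 0.1955]
eef_rot: [179.9, 0.1, 0.1]
contact_force: [-0.2, 0.3, 0.4]
gripper_width: 0.0558
24.78 [ 0.434  -0.2074  0.1955] [1.799e+02 5.000e-02 9.000e-02] j [ -2.    3.5 -25.7   0.1 -60.9  92. ] F [-0.2  0.3  0.4] w 0.0558
```

View pics/o15.png

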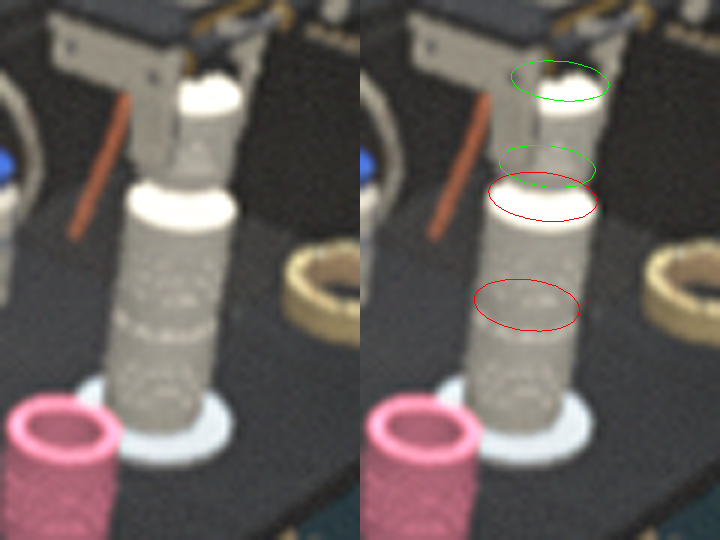

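The small beaker, crop (210,130), is within about 1 px (3 mm) of the column axis. I'll trim 2 mm and lower.

```bash
python3 -m inch '-0.001 0.0008 0.006 0 0 0 0;-0.001 0.0007 0.006 0 0 0 0;0 0 0.003 0 0 0 0;0 0 0 0 0 0 0;0 0 0 0 0 0 0';python3 -m inch '0 0 0.001 0 0 0 0;0 0 0 0 0 0 0;0 0 0 0 0 0 0'
```

```text
time_s: 25.25
tcp_pos: [0.4325, -0.2095, 0.1808]
eef_rot: [179.9, -0.0, 0.0]
contact_force: [-0.8, -0.0, -1.0]
gripper_width: 0.056
time_s: 25.5
tcp_pos: [0.4327, -0.2095, 0.18]
eef_rot: [179.9, -0.1, 0.1]
contact_force: [0.3, 0.5, -0.7]
gripper_width: 0.0558
```

```bash
python3 -m inch '0 0 0.001 0 0 0 0;0 0 0 0 0 0 0;0 0 0 0 0 0 0';python3 -m inch '0 0 0.001 0 0 0 0;0 0 0 0 0 0 0;0 0 0 0 0 0 0'
```

```text
time_s: 25.75
tcp_pos: [0.4326, -0.2095, 0.1789]
eef_rot: [179.9, -0.0, 0.1]
contact_force: [0.7, 0.8, 0.1]
gripper_width: 0.056
time_s: 26.0
tcp_pos: [0.4327, -0.2095, 0.1781]
eef_rot: [179.9, -0.1, 0.1]
contact_force: [0.3, -0.6, 1.0]
gripper_width: 0.0554
```

```bash
python3 -m inch '0 0 0.0006 0 0 0 0;0 0 0 0 0 0 0;0 0 0 0 0 0 0'
```

```text
time_s: 26.25
tcp_pos: [0.4329, -0.2096, 0.1778]
eef_rot: [179.9, -0.1, 0.1]
contact_force: [-0.6, 0.5, 4.9]
gripper_width: 0.0558
```

Contact at z about 0.178. Releasing.

```bash
python3 -m inch '0 0 0 0 0 0 0.7;0 0 0 0 0 0 0.8;0 0 0 0 0 0 0.9;0 0 0 0 0 0 1;0 0 0 0 0 0 1;0 0 0 0 0 0 1;0 0 -0.01 0 0 0 1;0 0 -0.025 0 0 0 1;0 0 -0.025 0 0 0 1;0 0 -0.025 0 0 0 1;0 0 -0.02 0 0 0 1;0 -0.03 0 0 0 0 1;0 -0.04 0 0 0 0 1;0 -0.04 0 0 0 0 1;0 -0.04 0 0 0 0 1;0 -0.04 0 0 0 0 1;0 -0.03 0 0 0 0 1;0 0 0 0 0 0 1;0 0 0 0 0 0 1'; python3 - <<'E'
from plan import *
import cv2
st()
im=r.capture("scene")[:,:,::-1].copy()
t=r.capture("top")[:,:,::-1].copy()
cv2.imwrite("pics/scene16.png",im);cv2.imwrite("pics/top16.png",t)
from ov import ov
x,y=.433+.0045,-.209-.009
k=(0,0,255);g=(0,255,0)
ov(im,"pics/o16.png",[(x,y,.083,.032,k),(x,y,.158,.032,k),(x,y,.158,.028,g),(x,y,.213,.028,g)])
x,y=.433,-.210
ov(t,"pics/o16t.png",[(x,y,.083,.032,k),(x,y,.158,.032,k),(x,y,.213,.028,g),(.431,-.207,.008,.05,k)],c="top",box=(325,145,60,100),s=6)
E
```

```text
time_s: 27.83
tcp_pos: [0.4323, 0.0122, 0.2827]
eef_rot: [179.9, -0.1, 0.3]
contact_force: [-0.7, 0.2, 0.4]
gripper_width: 0.0875
27.83 [0.4323 0.0122 0.2827] [ 1.7991e+02 -9.0000e-02  2.7000e-01] j [ 28.1  -5.3 -22.6   0.1 -72.7  62.2] F [-0.7  0.2  0.4] w 0.0875
```

View pics/o16.png

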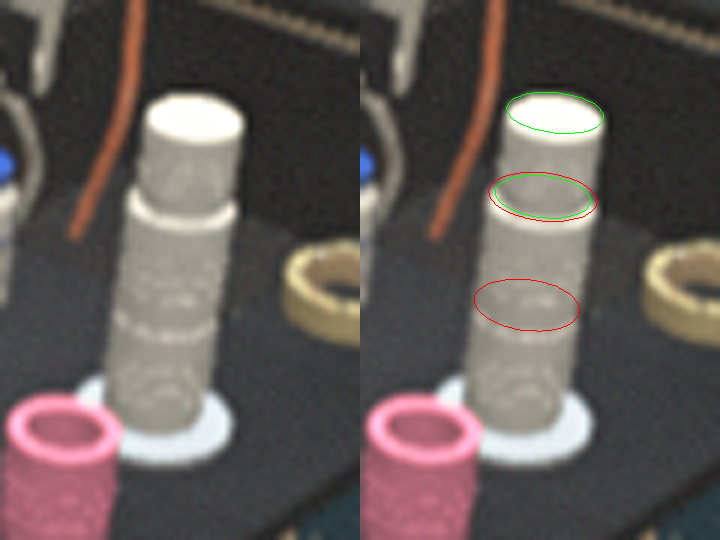

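View pics/o16t.png

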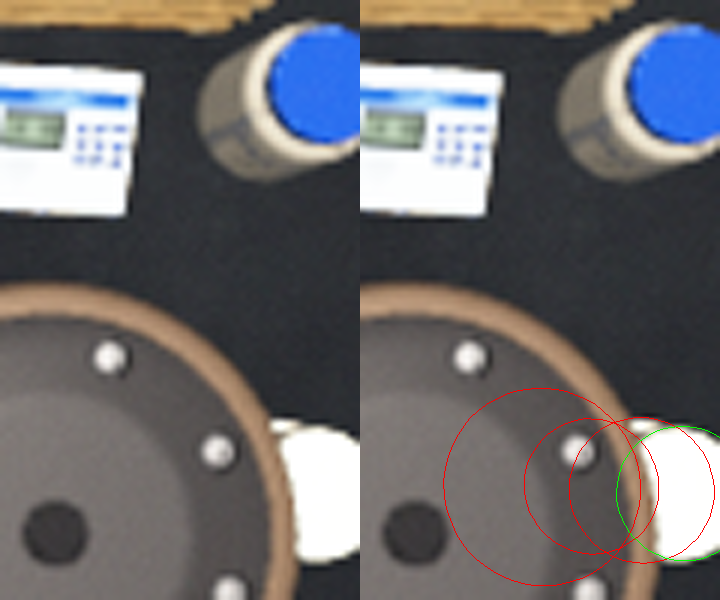

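In the scene view the small beaker's top at crop (195,118) and its foot ring at (183,190) are centred on the twin. In the top view the arm hides most of the column, but what shows agrees. Timer and jar are in place, so I'm handing in.

```bash
python3 -c "
from plant import r
print(r.close_job())"
```

```text
the job is handed in; nothing more can be done
None
```

The three white beakers now stand as one column on the steel plate, and I handed the job in at about 28 s of the 64 s allowed. I released each beaker before fetching the next:
- **First beaker:** set mouth-up near the centre of the plate.
- **Second beaker:** mouth-down on the first, rim on rim.
- **Small beaker:** mouth-down on the flat top.

**Last checks:** in the last scene picture the column is straight and the visible rings line up to about 1 px (roughly 3 mm). The gripper was open and clear of everything. The timer and jar looked undisturbed.

**Where checks disagreed or fell short:**
- The two cameras differed by about 3–5 mm on the first beaker's start and the rack, and by up to about 10 mm at the plate. I relied on the top view, the arm's own readings and contact force, and used the scene view only to compare the beakers with each other.
- In the last top picture the arm hid most of the column, so the final centring of the small beaker rests on the scene view alone.

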